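# Draw the sealing plug out of a lamp's pole socket with the hook tool

## Robot

A 6-joint arm with a two-finger parallel gripper is mounted at the origin on a cart in front of the work surface, level with it; the furniture and walls round the work are solid. World frame = base frame: x ahead of the robot, y to its left, z up, the work surface at z = 0. Lengths are in mm, angles in degrees, forces in N, time in s.
With the tool pointing down it reaches from about 425 to 925 mm from the base axis. Payload 12.5 kg.
Tool frame: the origin (TCP) lies on the centre line of the jaws, within the pads' length; the fingertips stand 17 mm ahead of it and the grasp point (between the pads) lies 2 mm behind it; z points along the fingers, x is the direction in which the jaws open and shut, and the axes are right-handed (so a half turn about z gives the same grasp; the last joint's range is limited). The gripper opens to 85 mm and grips with 20 to 120 N. Pads are 22 mm wide; open, the fingers measure 114 mm over their backs; the gripper's body (76 mm by 85 mm) begins 54 mm behind the grasp point. The pads swing forward as they close: fully open they stand 13 mm farther back than shut.
Start: joints at [-6.05, 28.126, 89.318, -0, 62.55, -6.05], TCP at [625.014, 0.021, 248.327] pointing down, gripper open.
Joint ranges: [-177.58, 177.58], [-47.91, 125.51], [2.72, 160], [-65.01, 245.01], [3.68, 167.84], [-153.87, 153.87]. Speed limits (degrees/s): [127.2, 127.2, 159.86, 180, 180, 180].

## Interface

Orientations are given as [roll, pitch, yaw] about the fixed x, y, z axes, in that order (R = Rz(yaw) Ry(pitch) Rx(roll)).
In Python, from bench import robot, imaging, order gives the robot as it stands.
- The arm moves only by the tool play_rows, never from a script. Its argument "steps" is one flat list of numbers, 5 for each row, row after row: the finger opening in cm, from 0 to 8.54, then the shift along the world's x, y, z in cm, then the turn about the world's z in rad. In form: [grip, dx, dy, dz, turn, grip, dx, dy, dz, turn, ...]. A call has 1 to 10 rows; each row shifts and turns the pose as measured when the row begins; what a row does not reach is not made up. A row lasts 1/8 s, in which the tool goes at most 62.5 mm and 10.7 degrees, less where a joint would pass 70% of its speed; a pose out of reach is approached as far as the arm can. A call is refused whole if a number of a shift passes 6.25 or a number of a turn 0.188, either way. A call with a gripper value outside its range is refused whole. The fingers move at their own pace and stop on an object; "squeeze" is the grip in N (left out, the last holds). Time passes only in rows, so rows that do not move let the fingers close. It gives the time, the measured TCP pose, the force and the opening at its end, in the units of the state.
- robot.state(): the state, without advancing time (a new reading comes with each control period).
- imaging.get_image(name): name is "scene" or "side" or "wrist"; returns (picture, depth): 400x640x3 uint8, red, green, blue; 400x640 float32, mm along the optical axis (not along the pixel's ray), 0 where there is no reading.
- imaging.calibration(name): a dict with "mtx" (3x3 intrinsics, pixels), "R" (3x3) and "t" (3): a world point X has camera coordinates R X + t; the wrist camera has in their place "mount" (4x4, takes a point from camera to tool coordinates, whose origin is the TCP and whose axes are the tool frame's). Camera axes: x right, y down, z forward; pixel columns grow to the right and rows downward; lengths in mm; the calibration is good to about 2 mm. A picture is of the moment at which its call begins: read the wrist's pose just before it. calibration takes no time and is no camera call.
- order.close_job(): hands the job in, once; it reports no verdict.
The state is a dict: "time": time; "joint_positions": joint angles; "qd": joint speeds; "joint_efforts": joint torques, N m; "tcp_pos": TCP position; "orientation": TCP orientation; "force": force on the tool from outside, world axes, zero at the start; "ft_torque": the same for the moment, N m; "grip_width": finger opening in mm.
Only numpy, scipy, OpenCV 4.12 (cv2) and the standard library are available. Lean on these libraries where they do the work, as an engineer would, in place of code of your own. Each camera call takes 0.05 s, during which the arm holds its last target.

## Task

Take the hook tool from its rack, feel for the shoulder and wire loop of the plug deep in the lamp's pole socket, hook it and draw the plug out, then stand the plug upright in the shallow tray and put the hook tool back in its rack. Use the hook gently, without forcing it against the loop, the plug or the socket, set the plug down softly, and never touch the plug with the gripper or arm. Leave the two tape rolls and the solder spool where they are.

Things in the scene. Friction and masses are not known exactly. Their poses are not given: they have to be found in the camera images.
- hook: Hook tool, about 0.12 kg, hanging upright by its collar in the rack. Origin: centre of the collar's underside; z up along the handle, foot bar along x; alike both ways round. Collar 46 mm across, 5 mm thick. Below it a taper (29 mm across, to z=-10 mm) and a steel shank 4 mm thick on the z axis down to the foot. Lowest point z=-107 mm.
- hook_handle (a point): Where to grip the tool: in the black slab handle, 36 mm above the tool's origin. The slab reaches from z=4 to z=60 mm and measures 18 mm along the tool's x, 30 mm along y. Grip it across the 18 mm, so that loads on the foot along x do not twist it in the grip.
- hook_foot (a point): Middle of the tool's anchor-shaped double hook, 105 mm below the tool's origin: a 4 mm bar along x, 24 mm long over all (12 mm each way from here), with an upturned lip at each end. The lips' centre lines are at x=+-10 mm, their tips 7 mm above the bar's centre line; the gap between shank and lip is 6 mm wide on either side.
- rack: Fixed aluminium tool rack, 90 x 90 mm, 125 mm high. Origin: centre of its underside. Top plate 8 mm thick with a 33 mm hole through its middle; open below it towards +-x.
- rack_hole (a point): Centre of the rack's hole at the top surface of the plate (125 mm above the table). With the tool hung home, the tool's origin is here and the tool is upright; any yaw will do.
- socket: Fixed grey cast pole socket: round tube 78 mm across on a 100 x 100 x 10 mm flange, 125 mm high. Origin: centre of its underside, z up. A straight round bore, 62 mm in diameter, runs from the open top down to its floor 12 mm above the underside. Three spring plungers in its wall, 24 mm above the underside, press on the plug.
- socket_mouth (a point): Centre of the bore's mouth at the rim, 125 mm above the table; the bore goes straight down.
- plug: Aluminium plug on the floor of the bore: disc 58 mm across, 20 mm thick, with a stem and wire loop on top; 0.15 to 0.25 kg in all. Origin: centre of its underside, z up; the loop stands in the plug's yz plane. Spring plungers hold it with about 4 to 8 N of friction over the first 12 mm of lift; after that it is free. Draw it straight up near the middle of the bore, or it may bind.
- plug_top (a point): Centre of the plug's top face. Above it, on a clamped telescopic stem, sits a round shoulder 30 mm across with a rubber face (gives 3 mm, 1 to 7 N, then is hard). Its top is 12 to 36 mm above this point: not measured, feel for it with the foot. On it stands the loop of 4 mm wire: legs 24 mm apart (centre lines), arched crossbar whose centre line is 15 mm above the shoulder in the middle, 13.5 mm at 7 mm to either side.
- tray: Fixed shallow steel tray, 120 x 120 mm, 16 mm high, walls and floor 4 mm thick. Origin: centre of its underside.
- tape_red: Bystander: red roll of tape lying flat, 62 mm across, 21 mm high. Origin: middle of its underside.
- tape_black: Bystander: black roll of tape lying flat, 64 mm across, 19 mm high. Origin: middle of its underside.
- solder_spool: Bystander: solder spool standing on its flange, 55 mm across, 36 mm high. Origin: on its underside, near the middle.
Mind the look-alikes: they are no part of the job. What is shaped like the rack but turquoise is not meant.

How it is judged:
By the outcome, as a careful person would: the job done as asked, in the order asked, and still so for the second after the job is handed in, with the robot touching nothing.
It also fails if it takes over 58 s, if anything falls off the work surface, if the arm or the gripper's body presses on something with over 40 N, if the wrist force passes 120 N, or if a joint passes its speed limit or range.

## Working session

There is one attempt and no reset: what is moved stays moved. The work goes in short steps, Python scripts to look and compute and a tool call to move; the robot and the scene stay as the last step left them, time stands still between calls to the robot, and variables do not carry over. Pictures are saved under pics/ and viewed, and the job is handed in when it is done.

Besides the shell and the picture viewer there is one more tool, called after ">>>" in YAML: its name, and indented under it one key for each argument. play_rows: Moves the arm, as the interface text tells. Its arguments: {"type":"object","properties":{"steps":{"type":"array"},"squeeze":{"type":"number"}},"required":["steps"]}

```bash
ls; mkdir -p pics; cat > h.py <<'E'
import numpy as np, cv2
from bench import robot, imaging, order
E
python3 - <<'E'
from h import *
print(robot.state())
for n in ("scene","side","wrist"):
    im,d=imaging.get_image(n)
    np.savez(f"pics/{n}0.npz",im=im,d=d)
    cv2.imwrite(f"pics/{n}0.png",im[:,:,::-1])
    c=imaging.calibration(n); print(n,{k:np.round(v,3).tolist() for k,v in c.items()})
E
```

```text
pics
{'time': 0.0, 'joint_positions': array([-6.05011142e+00,  2.81660975e+01,  8.93500972e+01, -1.92636721e-03,
        6.25509361e+01, -6.05044134e+00]), 'qd': array([-0.02031142, -0.05792573,  0.01024268,  0.04625461, -0.03122015,
       -0.02192746]), 'joint_efforts': array([-2.53899279e-04, -6.18447447e+01, -2.61596632e+01, -1.41405640e-04,
        4.01603000e-03, -9.44706159e-06]), 'tcp_pos': array([6.24787671e+02, 4.16030596e-02, 2.47706760e+02]), 'orientation': array([-1.79994623e+02,  6.69369007e-02,  1.22204247e-03]), 'force': array([ 0.63834353, -0.10673487, -0.73983988]), 'ft_torque': array([ 0.05024603, -0.02199609, -0.02215103]), 'grip_width': 85.3430372701401}
scene {'mtx': [[419.818, 0.0, 310.785], [0.0, 419.818, 196.288], [0.0, 0.0, 1.0]], 'R': [[0.879, -0.477, 0.001], [-0.225, -0.416, -0.881], [0.421, 0.774, -0.473]], 't': [-445.251, 191.873, 1024.482]}
side {'mtx': [[419.739, 0.0, 323.872], [0.0, 419.739, 202.886], [0.0, 0.0, 1.0]], 'R': [[0.904, -0.428, 0.006], [-0.172, -0.376, -0.911], [0.391, 0.822, -0.413]], 't': [-462.256, 172.103, 866.906]}
wrist {'mtx': [[359.829, 0.0, 323.249], [0.0, 359.829, 202.283], [0.0, 0.0, 1.0]], 'mount': [[1.0, -0.001, 0.001, -0.566], [0.0, 0.965, 0.263, -66.511], [-0.001, -0.263, 0.965, -125.297], [0.0, 0.0, 0.0, 1.0]]}
```

View pics/scene0.png

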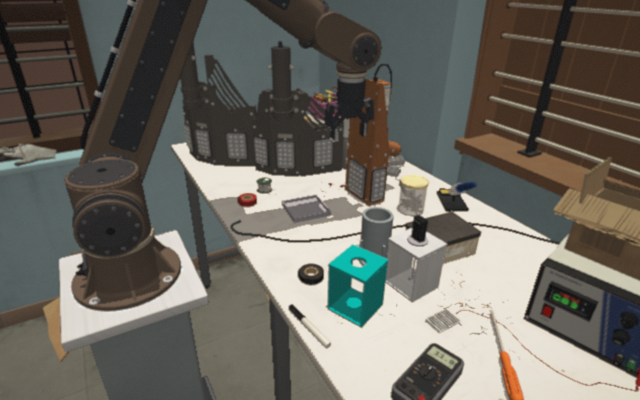

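View pics/side0.png

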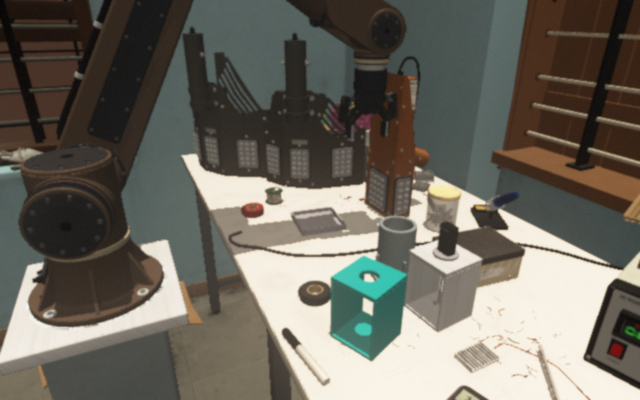

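View pics/wrist0.png

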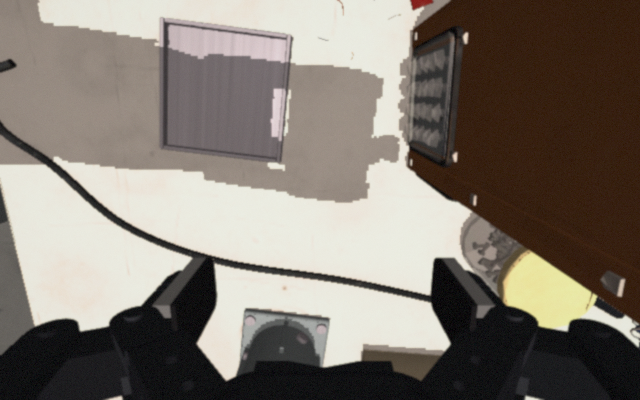

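The scene camera shows these candidates:
- **Rack:** turquoise rack at (357,285), and a grey aluminium rack holding the black-handled hook at (415,262). The grey one is the right one.
- **Socket:** grey tube at (377,232). The yellow-lidded tin at (412,192) only resembles it.
- **Tray:** grey tray at (306,208). The dark box at (450,237) is not it.
- **Bystanders:** red tape at (247,200), spool at (264,185), black tape at (311,273).

Next I'll measure positions and take a close crop.

```bash
cat >> h.py <<'E'
from scipy.spatial.transform import Rotation as Ro
def cam(n,st=None):
    c=imaging.calibration(n); K=np.array(c["mtx"])
    if n=="wrist":
        M=np.array(c["mount"]); Rt=Ro.from_euler("xyz",st["orientation"],degrees=True).as_matrix()
        A=Rt@M[:3,:3]; o=Rt@M[:3,3]+st["tcp_pos"]
    else:
        R=np.array(c["R"]); A=R.T; o=-R.T@np.array(c["t"])
    return K,A,o
def cloud(n,d,st=None):
    K,A,o=cam(n,st); v,u=np.mgrid[:d.shape[0],:d.shape[1]]
    P=np.stack([(u-K[0,2])/K[0,0]*d,(v-K[1,2])/K[1,1]*d,d],-1)
    return P@A.T+o
def onplane(n,uv,z,st=None):
    K,A,o=cam(n,st); uv=np.atleast_2d(uv).astype(float)
    r=np.c_[(uv[:,0]-K[0,2])/K[0,0],(uv[:,1]-K[1,2])/K[1,1],np.ones(len(uv))]@A.T
    return o+r*((z-o[2])/r[:,2])[:,None]
def proj(n,X,st=None):
    K,A,o=cam(n,st); p=(np.atleast_2d(X)-o)@A@K.T
    return p[:,:2]/p[:,2:]
E
python3 - <<'E'
from h import *
for n in("scene","side"):
    f=np.load(f"pics/{n}0.npz"); im,d=f["im"],f["d"]; P=cloud(n,d)
    L={"scene":[(420,228),(415,245),(377,215),(306,208),(247,200),(264,182),(311,273),(357,260),(412,182),(365,180),(375,100),(450,230)],
       "side":[(447,235),(447,255),(397,222),(318,220),(253,210),(274,192),(314,293),(368,276),(442,190),(390,170),(405,90),(490,240)]}[n]
    for u,v in L: print(n,u,v,np.round(P[v,u]),im[v,u])
    x0,y0={"scene":(330,190),"side":(350,200)}[n]
    cv2.imwrite(f"pics/crop_{n}.png",cv2.resize(im[y0:y0+120,x0:x0+150,::-1],None,fx=5,fy=5,interpolation=cv2.INTER_CUBIC))
E
```

```text
scene 420 228 [ 575. -367.  166.] [23 21 23]
scene 415 245 [ 564. -370.  128.] [139 134 131]
scene 377 215 [ 595. -193.  102.] [89 92 90]
scene 306 208 [532.  79.   3.] [107 103 102]
scene 247 200 [380. 187.  19.] [163  70  56]
scene 264 182 [464. 247.  36.] [89 98 80]
scene 311 273 [ 395. -207.    1.] [177 165 147]
scene 357 260 [ 525. -215.   -1.] [203 193 178]
scene 412 182 [804. -84. 100.] [238 225 164]
scene 365 180 [711.  24.  82.] [46 39 37]
scene 375 100 [719.  14. 334.] [75 50 32]
scene 450 230 [ 749. -300.   70.] [81 75 66]
side 447 235 [ 574. -362.  169.] [50 43 38]
side 447 255 [ 576. -367.  131.] [86 78 74]
side 397 222 [ 593. -191.  111.] [95 94 88]
side 318 220 [531.  80.   5.] [121 110 102]
side 253 210 [380. 179.  22.] [161  77  63]
side 274 192 [465. 245.  35.] [85 90 71]
side 314 293 [ 382. -229.   18.] [198 175 143]
side 368 276 [ 522. -201.    0.] [243 235 221]
side 442 190 [812. -75. 103.] [247 236 172]
side 390 170 [713.  21. 141.] [71 47 32]
side 405 90 [727.   4. 349.] [84 48 28]
side 490 240 [ 772. -285.   73.] [85 75 64]
```

View pics/crop_scene.png

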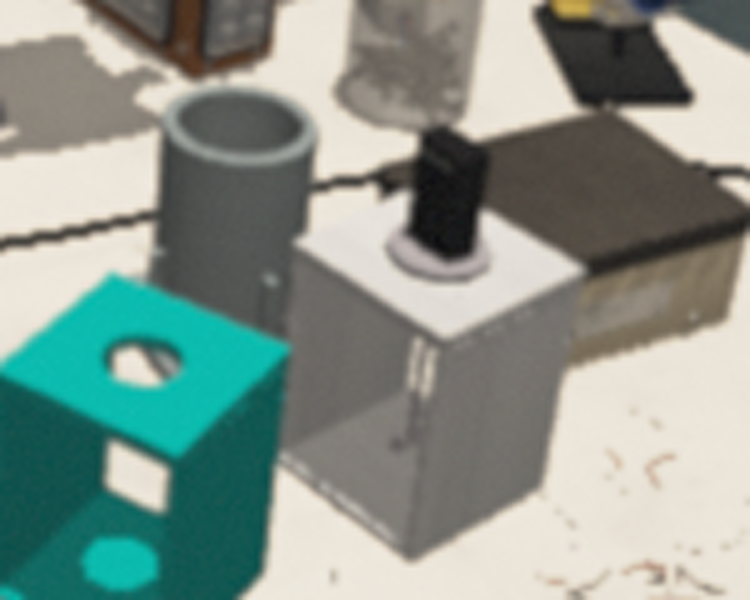

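View pics/crop_side.png

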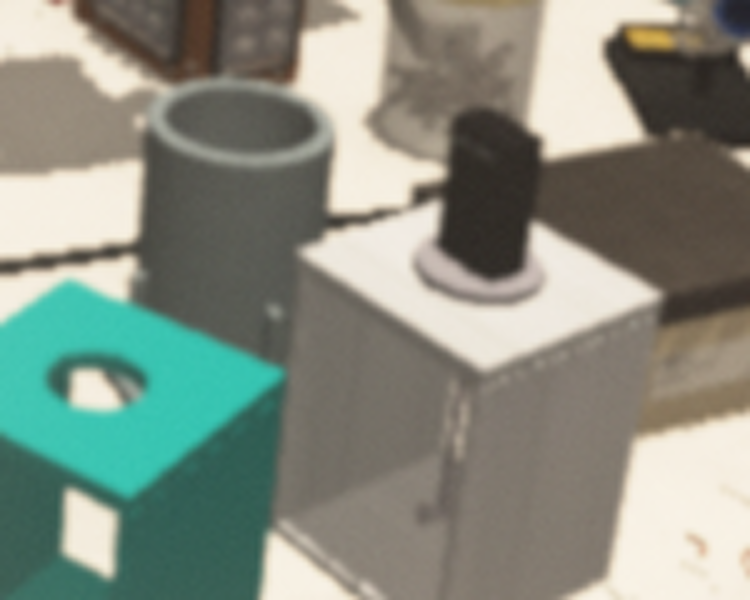

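>>> play_rows:
  steps: [8.5,-0.5,-4.5,2.5,0,8.5,-0.7,-4.6,2.5,0,8.5,-0.7,-4.6,2.5,0,8.5,-0.7,-4.6,2,0,8.5,-0.7,-4.6,1,0,8.5,0,0,0,0]

```text
time: 0.9
tcp_pos: [589.5, -234.9, 354.1]
orientation: [-180.0, 0.3, 0.1]
force: [-0.3, 0.3, -0.4]
grip_width: 84.7
```

```bash
python3 - <<'E'
from h import *
st=robot.state(); im,d=imaging.get_image("wrist"); print(st["tcp_pos"],st["orientation"],st["time"],st["force"])
np.savez("pics/w1.npz",im=im,d=d,**{k:st[k] for k in("tcp_pos","orientation")}); cv2.imwrite("pics/w1.png",im[:,:,::-1])
E
```

```text
[ 589.45246705 -234.93181508  354.14598841] [-1.79973194e+02  2.65856564e-01  1.17583259e-01] 0.9 [-0.27480992  0.33571949 -0.35132892]
```

View pics/w1.png

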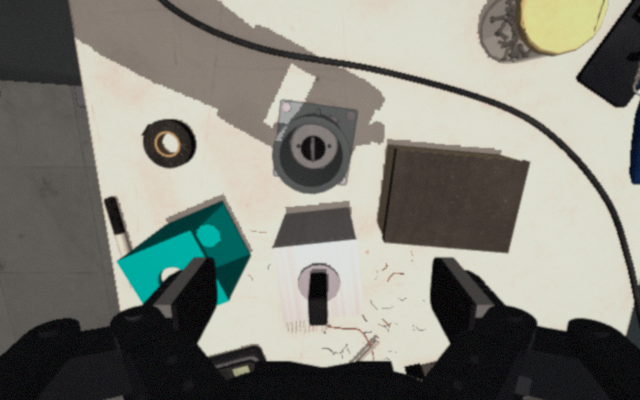

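The wrist view shows the socket with its bore at (313,150), the loop as a vertical dark line at (313,147), and the rack at (318,280) with the handle top at (318,313). I'll magnify and measure.

```bash
python3 - <<'E'
from h import *
f=np.load("pics/w1.npz"); im,d=f["im"],f["d"]; st={k:f[k] for k in("tcp_pos","orientation")}
P=cloud("wrist",d,st)
a=cv2.resize(im[90:200,260:365,::-1],None,fx=5,fy=5,interpolation=cv2.INTER_CUBIC)
b=cv2.resize(im[195:330,260:380,::-1],None,fx=4,fy=4,interpolation=cv2.INTER_CUBIC)
H=max(a.shape[0],b.shape[0]); o=np.zeros((H,a.shape[1]+b.shape[1],3),np.uint8); o[:a.shape[0],:a.shape[1]]=a; o[:b.shape[0],a.shape[1]:]=b
o=cv2.resize(o,None,fx=.75,fy=.75); cv2.imwrite("pics/w1c.png",o); print(o.shape)
# heights
def rep(name,m):
    m=m.astype(np.uint8); n,l,s,c=cv2.connectedComponentsWithStats(m)
    for i in range(1,n):
        if s[i,4]>40:
            q=P[l==i]; r=cv2.minAreaRect(q[:,:2].astype(np.float32)); (ex,ey),er=cv2.minEnclosingCircle(q[:,:2].astype(np.float32))
            print(name,s[i],"rect",np.round(r[0],1),np.round(r[1],1),round(r[2],1),"circ",round(ex,1),round(ey,1),round(er,1),"z",np.round(np.median(q[:,2]),1))
Z=P[:,:,2]; roi=np.zeros(Z.shape,bool); roi[90:335,260:375]=1
rep("z125",roi&(abs(Z-125)<4)); rep("handle",roi&(abs(Z-185)<5)); rep("collar",roi&(abs(Z-131)<2.5))
roi2=np.zeros(Z.shape,bool); roi2[120:180,285:345]=1
for z in range(10,90,6): rep(f"bore{z}",roi2&(abs(Z-z)<=3))
print(np.round(Z[125:175:4,295:335:4]))
E
```

```text
(412, 754, 3)
z125 [ 272  116   78   78 1787] rect [ 575.4 -217.5] [76.6 76.4] 1.1 circ 575.8 -217.8 38.9 z 124.4
z125 [ 272  238   92   84 4739] rect [ 583.4 -354.8] [90.  91.3] 6.6 circ 583.6 -354.0 63.2 z 124.6
handle [308 296  20  30 562] rect [ 583.2 -354.3] [17.8 29.9] 0.2 circ 583.0 -354.1 15.7 z 184.2
collar [298 265  43  36 693] rect [ 583.8 -352.8] [41.4 45.2] 86.4 circ 583.5 -354.2 22.8 z 129.7
bore10 [338 120   7  15  68] rect [ 610.5 -196.5] [ 7.8 17.7] 0.6 circ 611.1 -196.5 9.4 z 9.7
bore34 [291 125  46  44 994] rect [ 575.7 -219.2] [55.8 53.1] 0.4 circ 575.9 -217.8 28.5 z 32.2
bore64 [301 137  10  24 120] rect [ 567.4 -217.9] [26.5 10.4] 89.5 circ 571.4 -217.9 13.2 z 61.7
bore64 [314 136  12  25 132] rect [ 583.9 -217.1] [12.1 27.7] 2.2 circ 579.0 -217.3 13.9 z 61.7
bore70 [290 164  45  13  51] rect [ 574.8 -242.1] [13.1 50.5] 87.7 circ 575.1 -235.6 25.2 z 70.0
bore76 [311 139   4  23  80] rect [ 575.9 -218.2] [24.7  3.5] 89.5 circ 575.3 -218.2 12.3 z 76.6
bore82 [285 156  29  23  41] rect [ 558.8 -239. ] [ 7.5 39.6] 51.0 circ 561.1 -236.1 19.8 z 81.8
bore88 [285 159  34  21  46] rect [ 562.  -240.8] [ 8.7 42.1] 59.3 circ 564.2 -237.1 21.0 z 87.9
[[125. 125.  30.  31.  32.  33. 124. 125. 125. 125.]
 [ 17.  33.  33.  35.  33.  32.  32.  32.  32. 125.]
 [ 33.  32.  32.  32.  31.  32.  30.  32.  31.  32.]
 [ 33.  35.  32.  58.  61.  64.  57.  33.  32.  31.]
 [ 31.  33.  61.  62.  75.  62.  61.  59.  32.  32.]
 [ 32.  35.  61.  61.  77.  61.  59.  61.  31.  33.]
 [ 33.  32.  61.  62.  77.  61.  63.  60.  34.  33.]
 [ 32.  32.  62.  61.  76.  61.  61.  62.  32.  32.]
 [ 32. 479.  31.  62.  74.  61.  61.  32.  33.  32.]
 [479.  33.  31.  31.  34.  32.  32.  32.  32.  15.]
 [ 48.  28.  32.  32.  31.  32.  32.  32.  22.  43.]
 [ 66.  52.  39.  31.  26.  21.  27.  34.  49.  71.]
 [ 87.  74.  64.  55.  51.  50.  54.  63.  75.  93.]]
```

View pics/w1c.png

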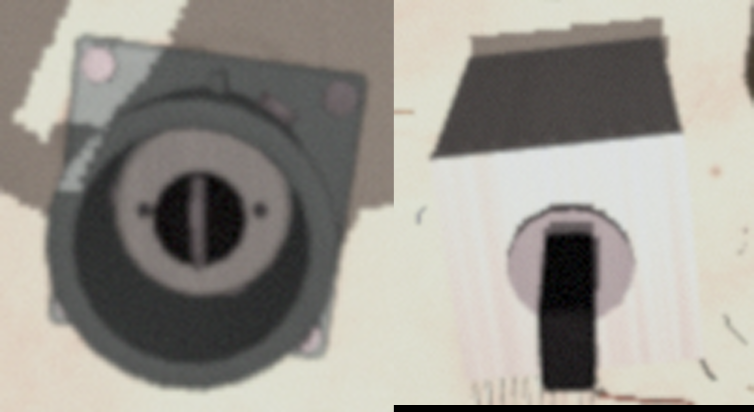

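>>> play_rows:
  steps: [8.5,-0.2,-4,-2,0,8.5,-0.2,-4,-2,0,8.5,-0.2,-3.9,-2,0,8.5,0,0,-1,0,8.5,0,0,0,0]

```text
time: 1.58
tcp_pos: [585.2, -348.2, 279.7]
orientation: [-179.7, 0.4, 0.5]
force: [-0.0, 1.0, 0.8]
grip_width: 84.7
```

```bash
python3 - <<'E'
from h import *
st=robot.state(); im,d=imaging.get_image("wrist"); print(st["tcp_pos"],st["orientation"],st["qd"])
cv2.imwrite("pics/w2.png",im[:,:,::-1]); P=cloud("wrist",d,st); Z=P[:,:,2]
for z,t in((125,3),(184,5)):
    m=((abs(Z-z)<t)&(abs(P[:,:,0]-583)<60)&(abs(P[:,:,1]+354)<60)).astype(np.uint8)
    n,l,s,c=cv2.connectedComponentsWithStats(m); i=1+np.argmax(s[1:,4]); q=P[l==i]
    print(z,s[i],cv2.minAreaRect(q[:,:2].astype(np.float32)),np.median(q[:,2]))
st=robot.state(); print(st["tcp_pos"],st["orientation"],st["qd"])
E
```

```text
[ 585.20346258 -348.21862603  279.6971291 ] [-179.72918343    0.39952193    0.54954336] [-0.06130123  0.27778353 -0.70221855 -0.15472674  0.04843243 -0.00340768]
125 [ 259  137  123  120 9207] ((583.3048706054688, -355.1315002441406), (90.29145812988281, 90.79745483398438), 6.609162330627441) 124.69470262268948
184 [ 308  198   28   45 1201] ((583.0936889648438, -354.13720703125), (17.593568801879883, 29.31416893005371), 0.9420759081840515) 184.39935615315946
[ 585.33352016 -348.2605113   280.25115947] [-179.7607645     0.36613566    0.56455711] [ 0.081927   -0.86983514 -0.82767374 -0.09061699  0.33390823 -0.22637327]
```

View pics/w2.png

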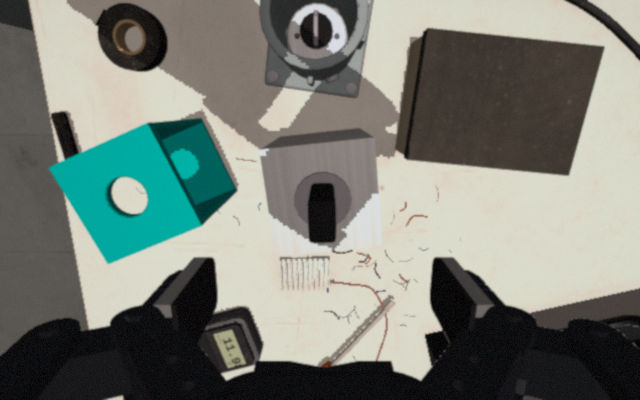

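>>> play_rows:
  steps: [8.5,-0.22,-0.59,-3.0,0,8.5,0,0,-4.0,0,8.5,0,0,-2.5,0,8.5,0,0,0,0]

```text
time: 2.12
tcp_pos: [585.8, -349.1, 187.8]
orientation: [-180.0, 0.1, 0.9]
force: [-0.3, 0.6, -0.1]
grip_width: 85.0
```

```bash
python3 - <<'E'
from h import *
for i in range(3):
    st=robot.state(); print(st["time"],np.round(st["tcp_pos"],2),np.round(st["orientation"],2))
    if i==0: im,d=imaging.get_image("wrist"); cv2.imwrite("pics/w3.png",im[:,:,::-1])
E
```

```text
2.125 [ 585.84 -349.1   187.77] [-1.7997e+02  5.0000e-02  9.0000e-01]
2.175 [ 586.27 -349.42  189.1 ] [ 1.7997e+02 -4.0000e-02  9.1000e-01]
2.175 [ 586.27 -349.42  189.1 ] [ 1.7997e+02 -4.0000e-02  9.1000e-01]
```

View pics/w3.png

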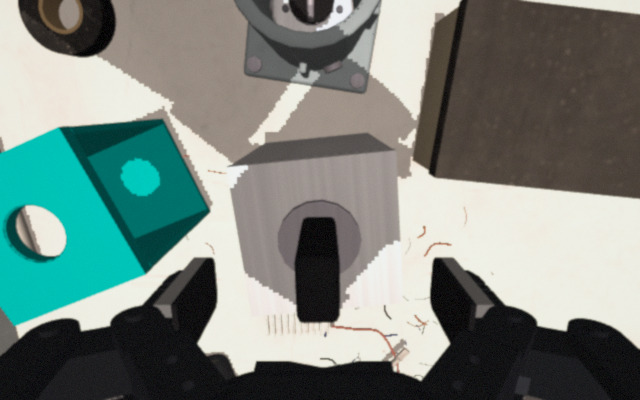

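>>> play_rows:
  steps: [8.5,-0.3,-0.5,0,-0.005,8.5,0,0,-2.0,0,8.5,0,0,-0.8,0,8.5,0,0,0,0]

```text
time: 2.68
tcp_pos: [584.8, -355.4, 166.8]
orientation: [179.7, -0.4, 0.6]
force: [0.1, -0.0, 1.0]
grip_width: 85.2
```

```bash
python3 - <<'E'
from h import *
for i in range(2):
    st=robot.state(); print(st["time"],np.round(st["tcp_pos"],2),np.round(st["orientation"],2))
    if i==0: im,d=imaging.get_image("wrist"); cv2.imwrite("pics/w4.png",im[:,:,::-1])
E
```

```text
2.675 [ 584.79 -355.38  166.84] [179.66  -0.44   0.64]
2.725 [ 584.93 -355.46  167.18] [179.64  -0.46   0.64]
```

View pics/w4.png

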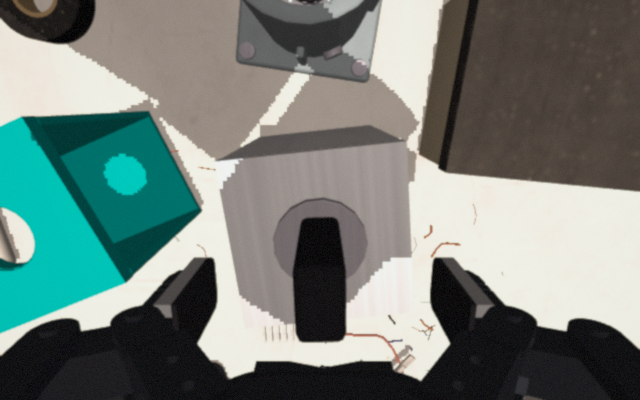

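>>> play_rows:
  steps: [8.5,-0.2,0.1,-0.9,0,8.5,0,0,0,0]

```text
time: 2.98
tcp_pos: [583.0, -354.6, 158.7]
orientation: [179.6, -0.5, 0.6]
force: [0.1, -0.2, 0.4]
grip_width: 84.7
```

>>> play_rows:
  steps: [1.0,0,0,0,0,1.0,0,0,0,0,1.0,0,0,0,0,1.0,0,0,0,0]
  squeeze: 70

```text
time: 3.48
tcp_pos: [583.2, -354.7, 159.3]
orientation: [179.6, -0.6, 0.6]
force: [0.9, -0.2, -0.3]
grip_width: 17.3
```

>>> play_rows:
  steps: [1.0,0,0,1.0,0,1.0,0,0,2.0,0,1.0,0,0,1.0,0]

```text
time: 3.85
tcp_pos: [582.9, -354.5, 200.4]
orientation: [179.6, -0.5, 0.6]
force: [-0.4, -0.3, -1.3]
grip_width: 17.0
```

>>> play_rows:
  steps: [1.0,0,0,2.5,0,1.0,0,0,2.5,0,1.0,0,0,2.5,0,1.0,0,0,1.8,0,1.0,0,0,0,0]

```text
time: 4.47
tcp_pos: [582.4, -354.1, 297.7]
orientation: [179.6, -0.5, 0.6]
force: [-0.4, -0.7, -1.8]
grip_width: 17.4
```

```bash
python3 - <<'E'
from h import *
st=robot.state(); print(st["time"],np.round(st["tcp_pos"],2),np.round(st["orientation"],2),st["force"])
for n in("wrist","scene","side"):
    im,d=imaging.get_image(n); np.savez(f"pics/{n}5.npz",im=im,d=d,**{k:st[k] for k in("tcp_pos","orientation")}); cv2.imwrite(f"pics/{n}5.png",im[:,:,::-1])
    K,A,o=cam(n,st); print(n,proj(n,st["tcp_pos"]+[0,0,-139],st))
a=cv2.imread("pics/scene5.png")[170:290,350:490]; b=cv2.imread("pics/side5.png")[170:290,380:520]
cv2.imwrite("pics/c5.png",cv2.resize(np.hstack([a,b]),None,fx=2.8,fy=4))
E
```

```text
4.475 [ 582.4 -354.1  297.7] [179.61  -0.5    0.64] [-0.43464683 -0.71285246 -1.81513127]
wrist [[322.0559741  193.99350599]]
scene [[418.28074777 227.42709172]]
side [[446.97521164 237.20841806]]
```

View pics/wrist5.png

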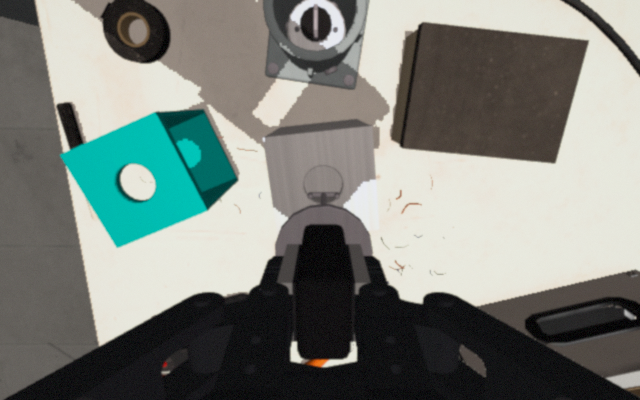

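View pics/c5.png

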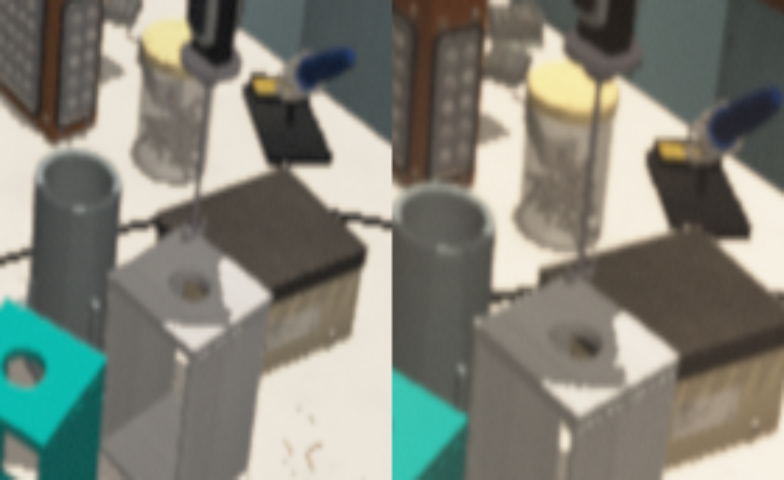

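```bash
python3 - <<'E'
from h import *
f=np.load("pics/wrist5.npz"); im,d=f["im"],f["d"]; st={k:f[k] for k in("tcp_pos","orientation")}
cv2.imwrite("pics/c5w.png",cv2.resize(im[155:235,275:375,::-1],None,fx=7,fy=7,interpolation=cv2.INTER_CUBIC))
P=cloud("wrist",d,st); Z=P[:,:,2]
m=(abs(Z-160)<9)&(abs(P[:,:,0]-583)<25)&(abs(P[:,:,1]+354)<20); m[206:]=0
v,u=np.nonzero(m); print(len(v),u.min(),u.max(),v.min(),v.max(),P[m].mean(0),P[m].min(0),P[m].max(0))
E
```

```text
174 308 339 192 198 [ 583.24300042 -353.6929364   161.56512275] [ 571.76162293 -356.82287758  157.50097908] [ 595.04666583 -352.1773587   168.79092101]
```

View pics/c5w.png

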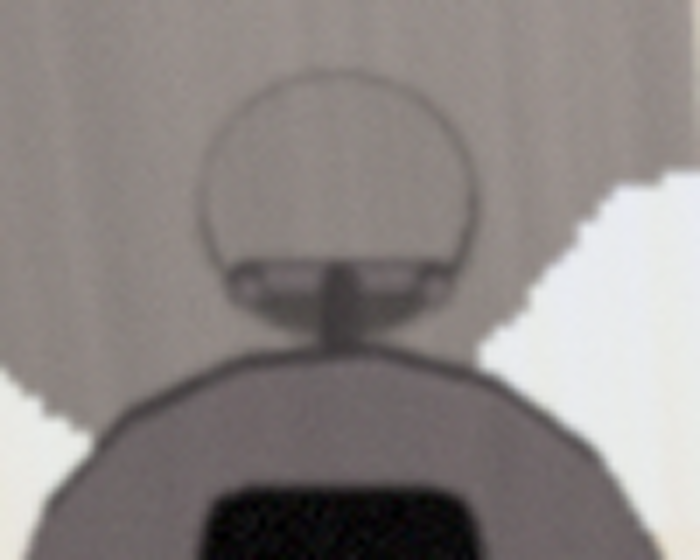

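>>> play_rows:
  steps: [1.0,0.2,3.0,0,0,1.0,0.2,4.0,0,0,1.0,0.2,3.8,0,0,1.0,0.2,2.2,0,0,1.0,0,0,0,0]

```text
time: 5.25
tcp_pos: [588.8, -220.5, 289.7]
orientation: [180.0, 0.1, 0.6]
force: [-0.0, -1.2, -1.0]
grip_width: 17.3
```

```bash
cat >> h.py <<'E'
def look(tag,foot=True):
    st=robot.state(); im,d=imaging.get_image("wrist"); np.savez(f"pics/{tag}.npz",im=im,d=d,**{k:st[k] for k in("tcp_pos","orientation")})
    cv2.imwrite(f"pics/{tag}.png",im[:,:,::-1]); print(st["time"],np.round(st["tcp_pos"],2),np.round(st["orientation"],2),np.round(st["force"],2),np.round(st["ft_torque"],3))
    P=cloud("wrist",d,st); return st,im,P
def crop(im,tag,x0,y0,w,h,s): cv2.imwrite(f"pics/{tag}.png",cv2.resize(im[y0:y0+h,x0:x0+w,::-1],None,fx=s,fy=s,interpolation=cv2.INTER_CUBIC))
E
python3 - <<'E'
from h import *
st,im,P=look("w6"); crop(im,"w6c",260,130,130,110,6)
E
```

```text
5.25 [ 588.85 -220.53  289.73] [1.7996e+02 5.0000e-02 5.6000e-01] [-0.01 -1.2  -1.  ] [-0.01  -0.021  0.019]
```

View pics/w6c.png

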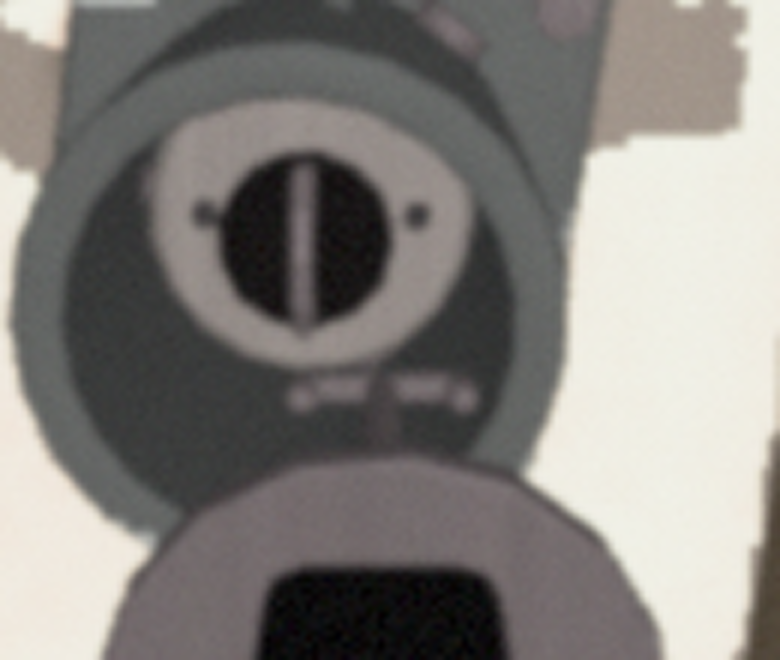

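```bash
cat >> h.py <<'E'
def meas(st,P,soc=True):
    Z=P[:,:,2]; t=st["tcp_pos"]; v,u=np.mgrid[:400,:640]
    m=(abs(Z-(t[2]-137))<9)&(abs(P[:,:,0]-t[0])<25)&(abs(P[:,:,1]-t[1])<12)&(v<207)
    q=P[m]; vv=v[m]
    top=q[vv<=vv.min()+4]
    print("foot n",m.sum(),"x",np.round(np.percentile(q[:,0],[1,99]),1),"mid",np.round(np.percentile(q[:,0],[1,99]).mean(),2),"y",np.round(np.percentile(q[:,1],[1,50,99]),1),"z",np.round(np.percentile(q[:,2],[5,50]),1))
    if soc:
        for nm,lo,hi,r in(("rim",121,128,45),("loop",72,82,18),("should",57,66,18),("plug",28,36,34)):
            m=(Z>lo)&(Z<hi)&(np.hypot(P[:,:,0]-576,P[:,:,1]+218)<r)
            q=P[m]
            if len(q)>10:
                (ex,ey),er=cv2.minEnclosingCircle(q[:,:2].astype(np.float32)); print(nm,len(q),"circ",round(ex,1),round(ey,1),round(er,1),"mean",np.round(q.mean(0),1),"xr",np.round(np.percentile(q[:,0],[2,98]),1),np.round(np.percentile(q[:,1],[2,98]),1))
                if nm=="loop": print(" yaw",np.degrees(np.arctan(np.polyfit(q[:,1],q[:,0],1)[0])))
E
python3 - <<'E'
from h import *
f=np.load("pics/w6.npz"); st={k:f[k] for k in("tcp_pos","orientation")}; P=cloud("wrist",f["d"],st); meas(st,P)
K,A,o=cam("wrist",st)
# foot bar ends pixels from crop: left end (290/6+260, 390/6+130), right (475/6+260,..)
for uv,z in (((287/6+260,387/6+130),150),((478/6+260,387/6+130),150),((304/6+260,240/6+130),77)): print(onplane("wrist",uv,z,st))
E
```

```text
foot n 175 x [577.1 600.1] mid 588.57 y [-222.1 -219.1 -217.8] z [150.4 152.7]
rim 1973 circ 575.6 -217.7 38.9 mean [ 573.7 -207.2  124.3] xr [539.  612.4] [-245.7 -180.4]
loop 122 circ 575.6 -218.0 13.4 mean [ 575.8 -217.    75.7] xr [573.8 577.7] [-230.2 -205.3]
 yaw -0.01266012687380826
should 546 circ 575.8 -217.7 14.9 mean [ 576.  -216.9   61.2] xr [562.3 589.1] [-229.8 -204. ]
plug 1295 circ 575.8 -218.1 31.0 mean [ 574.9 -221.2   32. ] xr [547.8 603.2] [-245.4 -199.2]
[[ 576.70351986 -220.39219417  150.        ]]
[[ 600.86253195 -220.16737641  150.        ]]
[[ 576.40186691 -214.67620843   77.        ]]
```

>>> play_rows:
  steps: [1.0,0.3,0.25,0,0,1.0,0,0,-0.4,0,1.0,0,0,0,0]

```text
time: 5.68
tcp_pos: [591.9, -221.2, 284.7]
orientation: [179.9, 0.1, 0.4]
force: [0.8, 0.3, -2.0]
grip_width: 17.0
```

```bash
python3 - <<'E'
from h import *
st,im,P=look("w7"); meas(st,P)
E
```

```text
5.675 [ 591.89 -221.17  284.7 ] [1.7994e+02 9.0000e-02 3.9000e-01] [ 0.76  0.32 -2.03] [0.075 0.002 0.02 ]
foot n 178 x [580.  603.1] mid 591.55 y [-222.8 -219.8 -218.5] z [145.3 147.6]
rim 2051 circ 575.6 -217.8 38.9 mean [ 573.2 -207.5  124.4] xr [539.  612.5] [-246.7 -180.6]
loop 103 circ 575.9 -217.8 13.0 mean [ 575.6 -217.4   76. ] xr [574.  577.1] [-229.4 -205.8]
 yaw 0.040214377980811934
should 584 circ 575.7 -217.5 14.7 mean [ 576.1 -217.    61.2] xr [562.5 589.1] [-230.3 -203.9]
plug 1307 circ 575.5 -218.7 30.9 mean [ 574.4 -221.2   32.1] xr [547.5 602.7] [-245.7 -199.2]
```

>>> play_rows:
  steps: [1.0,0,0.35,0,0,1.0,0,0,0,0,1.0,0,0,-1.5,0,1.0,0,0,0,0]

```text
time: 6.22
tcp_pos: [591.7, -217.7, 268.7]
orientation: [179.9, 0.1, 0.4]
force: [-0.2, 0.5, -1.0]
grip_width: 17.1
```

```bash
python3 - <<'E'
from h import *
st,im,P=look("w8"); meas(st,P)
E
```

```text
6.225 [ 591.7  -217.71  268.73] [1.7993e+02 8.0000e-02 3.6000e-01] [-0.2   0.47 -0.96] [-0.004 -0.009 -0.017]
foot n 465 x [580.3 613.6] mid 596.96 y [-227.8 -216.5 -206.3] z [123.4 125.2]
rim 2123 circ 575.7 -217.6 38.8 mean [ 572.1 -205.3  124.4] xr [539.  612.5] [-244.7 -180.5]
loop 128 circ 575.9 -217.4 13.0 mean [ 575.7 -216.5   76. ] xr [573.8 577.5] [-229.3 -205.2]
 yaw -0.23318916666114328
should 622 circ 575.7 -217.6 14.7 mean [ 576.1 -216.9   61.1] xr [562.6 589.1] [-230.3 -204. ]
plug 1234 circ 575.7 -218.7 31.0 mean [ 573.5 -221.2   32.1] xr [547.  602.6] [-248.  -200.9]
```

>>> play_rows:
  steps: [1.0,0,0,-1.2,0,1.0,0,0,-1.5,0,1.0,0,0,-1.0,0,1.0,0,0,0,0]

```text
time: 6.78
tcp_pos: [591.8, -217.8, 229.4]
orientation: [179.9, 0.1, 0.4]
force: [0.3, -0.0, -0.6]
grip_width: 17.3
```

```bash
python3 - <<'E'
from h import *
st,im,P=look("w9"); meas(st,P); crop(im,"w9c",260,130,130,110,6)
E
```

```text
6.775 [ 591.83 -217.76  229.38] [1.7992e+02 6.0000e-02 3.7000e-01] [ 0.26 -0.02 -0.65] [-0.021 -0.003 -0.026]
foot n 199 x [580.1 606.4] mid 593.22 y [-225.8 -216.6 -215.3] z [89.4 92.1]
rim 2720 circ 575.6 -217.7 38.9 mean [ 569.9 -204.3  124.4] xr [538.9 612.3] [-245.9 -180.3]
loop 155 circ 575.6 -217.4 13.1 mean [ 575.7 -216.8   75.9] xr [573.7 577.6] [-230.  -205.2]
 yaw -0.9307477324587242
should 722 circ 576.1 -217.6 14.8 mean [ 575.2 -216.1   61.2] xr [562.8 589.1] [-230.5 -203.9]
plug 1271 circ 575.6 -218.5 30.9 mean [ 571.3 -221.2   32.1] xr [546.1 602.2] [-244.9 -202.8]
```

View pics/w9c.png

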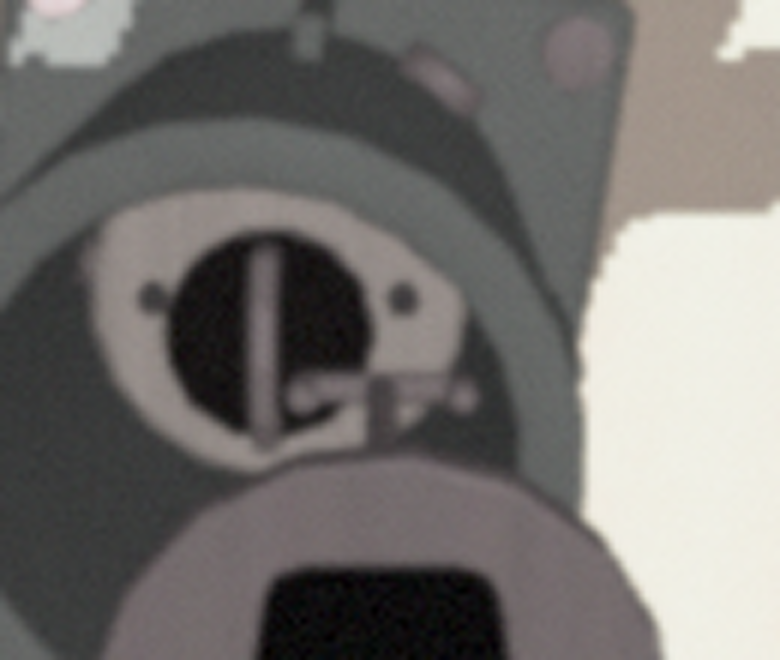

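>>> play_rows:
  steps: [1.0,0,0,-0.7,0,1.0,0,0,-0.7,0,1.0,0,0,-0.4,0,1.0,0,0,0,0]

```text
time: 7.32
tcp_pos: [592.2, -218.0, 211.3]
orientation: [179.9, -0.0, 0.4]
force: [0.2, 0.1, -1.4]
grip_width: 17.0
```

```bash
python3 - <<'E'
from h import *
st,im,P=look("w10"); meas(st,P); crop(im,"w10c",260,130,130,110,6)
E
```

```text
7.325 [ 592.24 -217.96  211.29] [ 1.7987e+02 -4.0000e-02  3.7000e-01] [ 0.22  0.1  -1.37] [0.045 0.055 0.098]
foot n 348 x [573.8 606.4] mid 590.1 y [-226.4 -216.8 -206.4] z [71.4 75.5]
rim 3067 circ 575.4 -217.5 38.9 mean [ 568.7 -203.8  124.3] xr [538.8 611.8] [-245.2 -180.2]
loop 245 circ 580.4 -217.3 13.1 mean [ 579.4 -216.7   75.8] xr [573.8 592.6] [-227.7 -206.4]
 yaw -2.155135619865639
should 794 circ 575.6 -217.3 14.8 mean [ 575.1 -216.1   61.1] xr [562.6 588.7] [-229.3 -203.7]
plug 1204 circ 575.5 -218.4 30.9 mean [ 569.4 -220.2   32.1] xr [545.8 602.3] [-243.4 -203.7]
```

View pics/w10c.png

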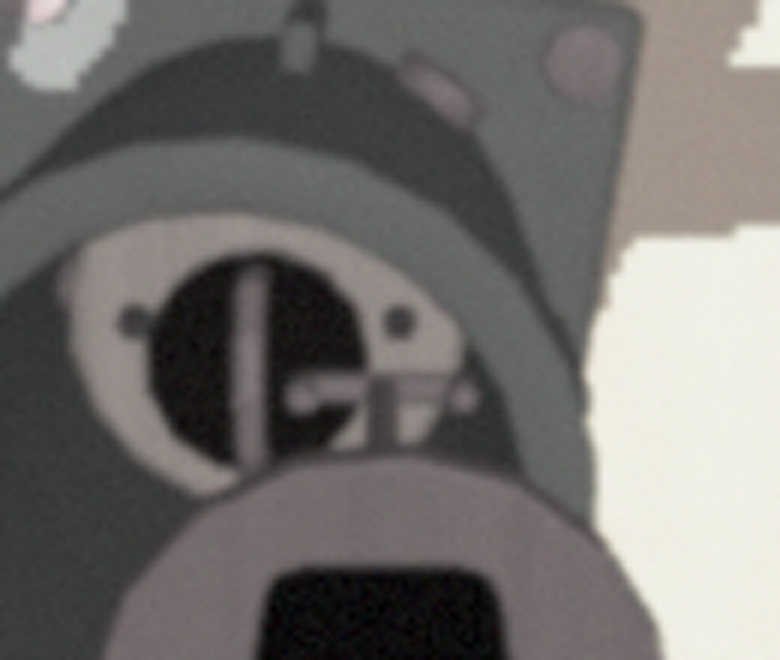

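>>> play_rows:
  steps: [1.0,0,0,-0.45,0,1.0,0,0,0,0]

```text
time: 7.62
tcp_pos: [592.4, -218.0, 207.0]
orientation: [179.9, -0.1, 0.4]
force: [0.7, -0.5, -1.3]
grip_width: 17.5
```

>>> play_rows:
  steps: [1.0,0,0,-0.12,0]

```text
time: 7.75
tcp_pos: [592.5, -218.0, 205.9]
orientation: [179.8, -0.1, 0.4]
force: [0.2, 0.6, -1.4]
grip_width: 17.0
```

>>> play_rows:
  steps: [1.0,0,0,-0.12,0]

```text
time: 7.88
tcp_pos: [592.5, -218.1, 204.7]
orientation: [179.8, -0.1, 0.4]
force: [0.3, -0.9, -1.4]
grip_width: 17.1
```

>>> play_rows:
  steps: [1.0,0,0,-0.12,0]

```text
time: 8.0
tcp_pos: [592.5, -218.1, 203.4]
orientation: [179.8, -0.1, 0.4]
force: [0.3, 0.3, -1.9]
grip_width: 17.4
```

>>> play_rows:
  steps: [1.0,0,0,-0.08,0]

```text
time: 8.12
tcp_pos: [592.5, -218.1, 202.5]
orientation: [179.8, -0.1, 0.4]
force: [-0.6, -1.0, -0.0]
grip_width: 17.0
```

>>> play_rows:
  steps: [1.0,0,0,-0.08,0]

```text
time: 8.25
tcp_pos: [592.5, -218.1, 201.9]
orientation: [179.8, -0.1, 0.4]
force: [-0.5, 0.1, -0.3]
grip_width: 17.2
```

>>> play_rows:
  steps: [1.0,0,0,-0.06,0]

```text
time: 8.38
tcp_pos: [592.5, -218.1, 201.4]
orientation: [179.8, -0.1, 0.4]
force: [0.5, -0.1, 1.2]
grip_width: 17.0
```

>>> play_rows:
  steps: [1.0,0,0,0.28,0,1.0,0,0,0,0]

```text
time: 8.62
tcp_pos: [592.6, -218.1, 204.4]
orientation: [179.8, -0.1, 0.4]
force: [-0.4, -0.7, -0.8]
grip_width: 17.7
```

>>> play_rows:
  steps: [1.0,-0.2,0,0,0]

```text
time: 8.75
tcp_pos: [590.5, -218.1, 204.3]
orientation: [179.8, -0.1, 0.4]
force: [-0.6, -0.4, -0.0]
grip_width: 17.3
```

>>> play_rows:
  steps: [1.0,-0.2,0,0,0]

```text
time: 8.88
tcp_pos: [588.3, -218.1, 204.2]
orientation: [179.8, -0.1, 0.4]
force: [-0.8, -0.1, -1.8]
grip_width: 16.9
```

>>> play_rows:
  steps: [1.0,-0.2,0,0,0]

```text
time: 9.0
tcp_pos: [586.1, -218.1, 204.1]
orientation: [179.8, -0.1, 0.4]
force: [0.4, 0.1, -1.6]
grip_width: 17.0
```

>>> play_rows:
  steps: [1.0,-0.2,0,0,0]

```text
time: 9.12
tcp_pos: [583.9, -218.1, 204.1]
orientation: [179.8, -0.1, 0.4]
force: [0.2, 0.5, -1.4]
grip_width: 16.9
```

>>> play_rows:
  steps: [1.0,-0.2,0,0,0]

```text
time: 9.25
tcp_pos: [581.8, -218.0, 204.1]
orientation: [179.8, -0.1, 0.4]
force: [-0.0, 1.2, -0.9]
grip_width: 17.5
```

>>> play_rows:
  steps: [1.0,-0.1,0,0,0,1.0,0,0,0,0]

```text
time: 9.5
tcp_pos: [580.6, -218.1, 204.1]
orientation: [179.8, -0.1, 0.4]
force: [-0.6, -0.4, -1.4]
grip_width: 16.9
```

```bash
python3 - <<'E'
from h import *
st,im,P=look("w11"); crop(im,"w11c",260,130,130,110,6)
E
```

```text
9.5 [ 580.58 -218.09  204.13] [ 1.7984e+02 -1.1000e-01  3.6000e-01] [-0.56 -0.42 -1.39] [-0.011  0.01   0.045]
```

View pics/w11c.png

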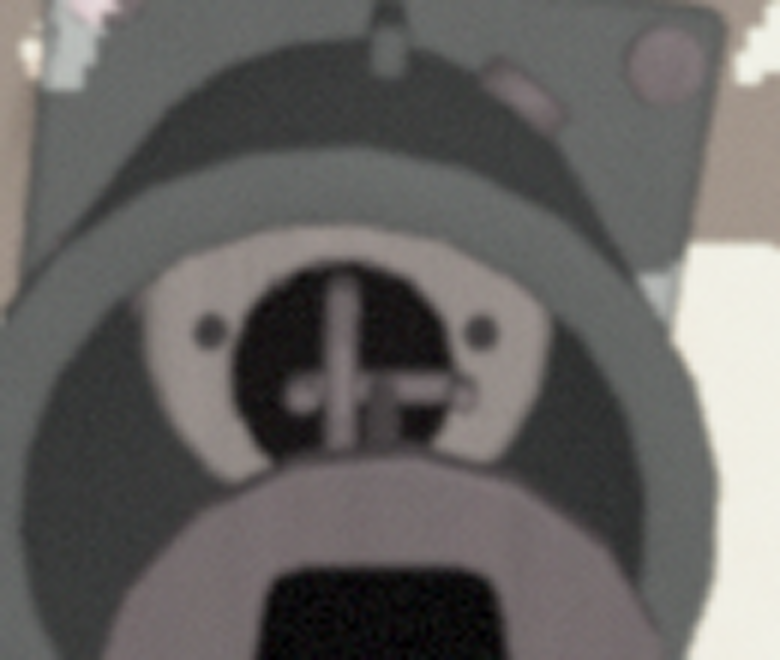

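The wire loop at column ~342 in the crop now sits between the left lip (300) and the shank (382), with the bar passing under it. Next I'll lift slowly.

>>> play_rows:
  steps: [1.0,0,0,0.3,0,1.0,0,0,0.2,0,1.0,0,0,0,0]

```text
time: 9.93
tcp_pos: [580.8, -218.1, 209.6]
orientation: [179.8, -0.1, 0.4]
force: [-0.8, -0.7, -1.6]
grip_width: 17.5
```

>>> play_rows:
  steps: [1.0,0,0,0.15,0]

```text
time: 10.05
tcp_pos: [580.7, -218.1, 211.1]
orientation: [179.8, -0.1, 0.4]
force: [0.4, 0.1, -0.5]
grip_width: 17.2
```

>>> play_rows:
  steps: [1.0,0,0,0.15,0]

```text
time: 10.18
tcp_pos: [580.6, -218.0, 212.3]
orientation: [179.9, -0.1, 0.4]
force: [1.4, 0.4, -8.1]
grip_width: 17.3
```

>>> play_rows:
  steps: [1.0,0,0,0.15,0,1.0,0,0,0.15,0]

```text
time: 10.42
tcp_pos: [579.9, -217.7, 214.0]
orientation: [179.9, 0.1, 0.4]
force: [0.4, -0.3, -10.1]
grip_width: 17.2
```

>>> play_rows:
  steps: [1.0,0,0,0.2,0,1.0,0,0,0.2,0]

```text
time: 10.68
tcp_pos: [579.7, -217.6, 217.5]
orientation: [180.0, 0.1, 0.4]
force: [-0.0, 0.2, -9.9]
grip_width: 17.1
```

>>> play_rows:
  steps: [1.0,0.05,0,0.2,0,1.0,0.04,0,0.2,0]

```text
time: 10.92
tcp_pos: [580.5, -217.5, 221.7]
orientation: [180.0, 0.2, 0.4]
force: [-0.4, 0.3, -8.2]
grip_width: 17.3
```

>>> play_rows:
  steps: [1.0,0,0,0.2,0,1.0,0,0,0.2,0]

```text
time: 11.18
tcp_pos: [580.6, -217.5, 226.4]
orientation: [180.0, 0.1, 0.4]
force: [-0.1, 1.1, -5.0]
grip_width: 17.3
```

>>> play_rows:
  steps: [1.0,0,0,0.3,0,1.0,0,0,0.2,0,1.0,0,0,0,0]

```text
time: 11.55
tcp_pos: [581.3, -217.8, 233.5]
orientation: [179.9, -0.0, 0.4]
force: [0.3, -0.7, -3.8]
grip_width: 17.3
```

```bash
python3 - <<'E'
from h import *
st,im,P=look("w12"); crop(im,"w12c",260,130,130,110,6)
E
```

```text
11.55 [ 581.27 -217.83  233.45] [ 1.7988e+02 -3.0000e-02  3.7000e-01] [ 0.28 -0.73 -3.82] [-0.025 -0.047 -0.036]
```

View pics/w12c.png

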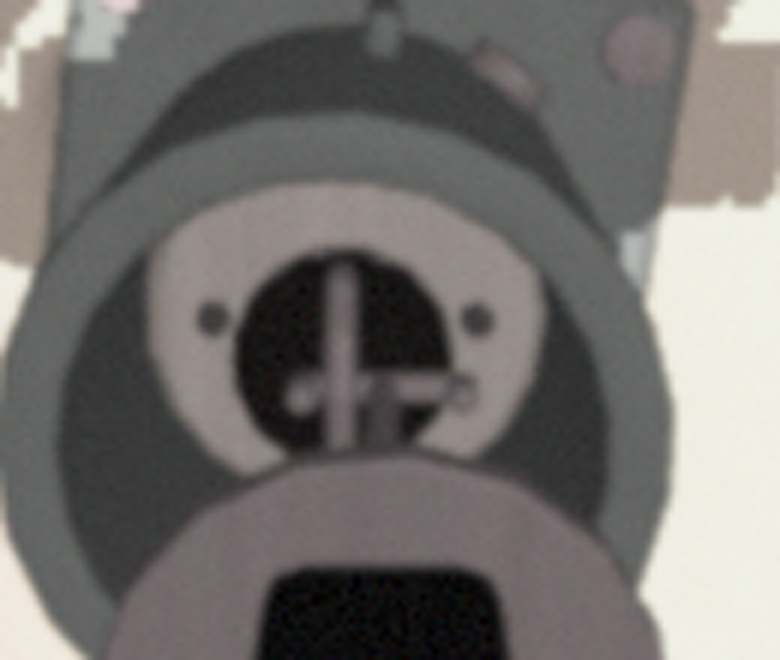

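>>> play_rows:
  steps: [1.0,-0.05,0,0.4,0,1.0,0,0,0.7,0,1.0,0,0,0.8,0,1.0,0,0,0.8,0]

```text
time: 12.1
tcp_pos: [580.6, -217.8, 261.9]
orientation: [179.9, 0.0, 0.4]
force: [0.0, 0.2, -3.5]
grip_width: 17.3
```

>>> play_rows:
  steps: [1.0,0,0,0.9,0,1.0,0,0,0.9,0,1.0,0,0,0.9,0,1.0,0,0,0.9,0]

```text
time: 12.6
tcp_pos: [580.6, -217.8, 300.8]
orientation: [179.9, -0.0, 0.4]
force: [-0.1, -0.5, -3.6]
grip_width: 17.0
```

>>> play_rows:
  steps: [1.0,0,0,0.9,0,1.0,0,0,0.9,0,1.0,0,0,0.9,0,1.0,0,0,0.9,0,1.0,0,0,0.7,0,1.0,0,0,0.3,0,1.0,0,0,0,0]

```text
time: 13.48
tcp_pos: [580.7, -217.8, 350.7]
orientation: [179.9, -0.1, 0.4]
force: [0.5, -0.3, -3.6]
grip_width: 17.1
```

```bash
python3 - <<'E'
from h import *
f=np.load("pics/wrist0.npz"); st={"tcp_pos":np.array([624.9,0.03,248.0]),"orientation":np.array([-180,0.06,0])}
P=cloud("wrist",f["d"],st); im=f["im"]; Z=P[:,:,2]
m=(Z>12)&(Z<20)&(abs(P[:,:,0]-540)<130)&(abs(P[:,:,1]-90)<130)
n,l,s,c=cv2.connectedComponentsWithStats(m.astype(np.uint8)); i=1+np.argmax(s[1:,4]); q=P[l==i]; print(s[i],cv2.minAreaRect(q[:,:2].astype(np.float32)),np.median(q[:,2]))
m=(abs(Z-4)<3); print(np.round(P[90,225]))
T=Z>40; q=P[T&(np.arange(640)[None]>380)&(np.arange(400)[:,None]<280)]; print("tower",q.min(0),q.max(0))
st,im,P=look("w13"); crop(im,"w13c",240,100,160,130,5)
for n in("scene","side"):
    im,d=imaging.get_image(n); cv2.imwrite(f"pics/{n}13.png",im[:,:,::-1])
E
```

```text
[ 160   17  132  146 2373] ((528.42724609375, 76.36256408691406), (120.49307250976562, 120.1139907836914), 83.04723358154297) 15.514744535797377
[528.  80.   4.]
tower [624.46290603 -99.59108204  40.01707907] [828.81775975 134.90560015 373.29801267]
13.475 [ 580.65 -217.78  350.74] [ 1.7986e+02 -7.0000e-02  3.7000e-01] [ 0.46 -0.28 -3.64] [ 0.     0.002 -0.058]
```

View pics/w13.png

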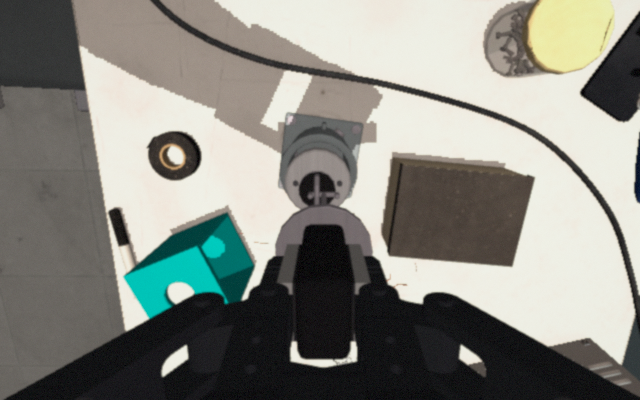

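View pics/side13.png

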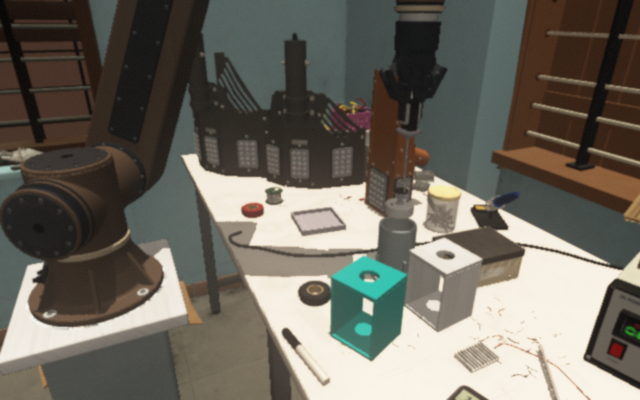

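>>> play_rows:
  steps: [1.0,-0.08,0.5,0,0,1.0,-0.16,1.0,0,0,1.0,-0.24,1.5,0,0,1.0,-0.28,1.8,0,0,1.0,-0.28,1.8,0,0,1.0,-0.28,1.8,0,0,1.0,-0.28,1.8,0,0,1.0,-0.28,1.8,0,0]

```text
time: 14.62
tcp_pos: [560.0, -89.0, 349.9]
orientation: [179.9, -0.0, 0.4]
force: [0.6, 0.5, -3.7]
grip_width: 17.2
```

>>> play_rows:
  steps: [1.0,-0.28,1.8,0,0,1.0,-0.28,1.8,0,0,1.0,-0.28,1.8,0,0,1.0,-0.28,1.8,0,0,1.0,-0.28,1.8,0,0,1.0,-0.28,1.8,0,0,1.0,-0.28,1.7,0,0,1.0,-0.25,1.3,0,0,1.0,-0.15,0.9,0,0,1.0,-0.05,0.4,0,0]

```text
time: 15.88
tcp_pos: [533.9, 73.7, 350.1]
orientation: [179.9, -0.0, 0.5]
force: [0.2, -0.2, -2.9]
grip_width: 16.8
```

>>> play_rows:
  steps: [1.0,0,0,0,0,1.0,0,0,0,0]

```text
time: 16.12
tcp_pos: [534.0, 73.4, 350.0]
orientation: [179.9, -0.0, 0.4]
force: [-0.6, 0.7, -3.1]
grip_width: 17.1
```

```bash
python3 - <<'E'
from h import *
st,im,P=look("w14"); 
Z=P[:,:,2]; m=(Z>12)&(Z<20)&(abs(P[:,:,0]-530)<90)&(abs(P[:,:,1]-76)<90)
q=P[m]; print(cv2.minAreaRect(q[:,:2].astype(np.float32)))
for lo,hi in((150,158),(162,180),(180,195),(195,208)):
    m=(Z>lo)&(Z<hi)&(np.hypot(P[:,:,0]-530,P[:,:,1]-76)<40); q=P[m]
    if len(q)>9: print(lo,len(q),cv2.minEnclosingCircle(q[:,:2].astype(np.float32)),np.median(q[:,2]))
E
```

```text
16.125 [534.04  73.42 350.04] [ 1.7991e+02 -3.0000e-02  4.4000e-01] [-0.63  0.66 -3.06] [-0.03  -0.028 -0.024]
((528.3652954101562, 76.26900482177734), (120.10914611816406, 120.04450988769531), 83.00382232666016)
150 38 ((528.28759765625, 90.206787109375), 23.203184127807617) 154.41875240787263
162 2043 ((528.8674926757812, 73.34854888916016), 28.926462173461914) 170.06644341505313
180 17 ((529.6451416015625, 74.74212646484375), 14.693026542663574) 194.42646841702293
195 679 ((528.8543090820312, 74.17475128173828), 14.717635154724121) 199.29175122465801
```

View pics/w14.png

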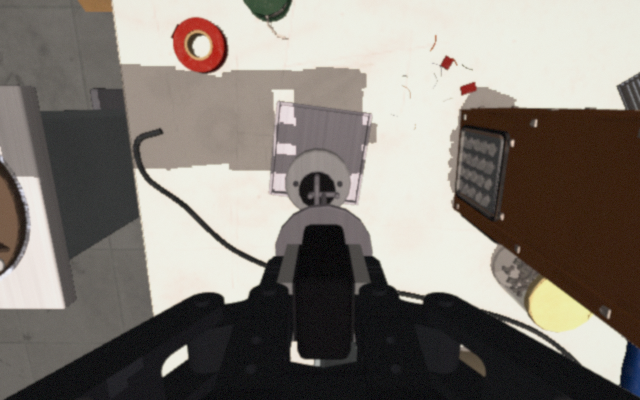

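>>> play_rows:
  steps: [1.0,0,0.1,-0.5,0,1.0,0,0.1,-1.0,0,1.0,0,0.1,-1.5,0,1.0,0,0,-1.8,0,1.0,0,0,-1.8,0,1.0,0,0,-1.8,0,1.0,0,0,-1.5,0,1.0,0,0,-1.0,0,1.0,0,0,-0.5,0,1.0,0,0,0,0]

```text
time: 17.42
tcp_pos: [532.6, 76.1, 225.7]
orientation: [179.9, 0.2, 0.4]
force: [-0.2, -0.2, -3.2]
grip_width: 17.2
```

>>> play_rows:
  steps: [1.0,0,0,-0.5,0,1.0,0,0,-0.5,0,1.0,0,0,-0.3,0,1.0,0,0,-0.1,0]

```text
time: 17.92
tcp_pos: [533.0, 76.1, 211.7]
orientation: [179.9, 0.1, 0.4]
force: [-0.3, 0.5, -3.1]
grip_width: 17.4
```

>>> play_rows:
  steps: [1.0,0,0,-0.15,0,1.0,0,0,-0.15,0]

```text
time: 18.18
tcp_pos: [533.1, 76.1, 208.7]
orientation: [179.9, 0.1, 0.4]
force: [0.0, 0.6, -2.6]
grip_width: 17.2
```

>>> play_rows:
  steps: [1.0,0,0,-0.12,0,1.0,0,0,-0.12,0]

```text
time: 18.42
tcp_pos: [533.1, 76.1, 206.2]
orientation: [179.9, 0.1, 0.4]
force: [-0.3, 0.3, -3.6]
grip_width: 17.4
```

>>> play_rows:
  steps: [1.0,0,0,-0.1,0,1.0,0,0,-0.08,0]

```text
time: 18.68
tcp_pos: [533.1, 76.1, 204.3]
orientation: [179.9, 0.1, 0.4]
force: [0.6, -0.8, -3.3]
grip_width: 16.8
```

>>> play_rows:
  steps: [1.0,0,0,-0.08,0,1.0,0,0,-0.08,0]

```text
time: 18.92
tcp_pos: [533.4, 76.1, 202.9]
orientation: [179.9, 0.1, 0.4]
force: [0.0, 0.2, -1.6]
grip_width: 17.7
```

>>> play_rows:
  steps: [1.0,0,0,-0.15,0,1.0,0,0,-0.15,0,1.0,0,0,-0.1,0]

```text
time: 19.3
tcp_pos: [533.5, 76.1, 198.9]
orientation: [179.9, 0.0, 0.4]
force: [-0.2, -0.0, -0.8]
grip_width: 17.2
```

>>> play_rows:
  steps: [1.0,0,0,-0.12,0,1.0,0,0,-0.1,0,1.0,0,0,0,0]

```text
time: 19.68
tcp_pos: [533.5, 76.1, 196.5]
orientation: [179.9, 0.0, 0.4]
force: [-0.6, 0.3, -1.3]
grip_width: 17.3
```

```bash
python3 - <<'E'
from h import *
st,im,P=look("w15"); crop(im,"w15c",240,100,160,130,5)
Z=P[:,:,2]
for lo,hi in((20,28),(48,60),(62,75)):
    m=(Z>lo)&(Z<hi)&(np.hypot(P[:,:,0]-530,P[:,:,1]-76)<40); q=P[m]
    if len(q)>9: print(lo,len(q),cv2.minEnclosingCircle(q[:,:2].astype(np.float32)),np.median(q[:,2]))
E
```

```text
19.675 [533.51  76.13 196.46] [1.799e+02 3.000e-02 3.800e-01] [-0.59  0.31 -1.34] [ 0.074 -0.048  0.052]
20 2085 ((527.6788940429688, 76.3500747680664), 29.09825897216797) 24.02958378038977
48 786 ((528.6695556640625, 76.72722625732422), 15.5702543258667) 53.38797724425271
62 203 ((533.2653198242188, 79.79423522949219), 12.199848175048828) 67.76520864729241
```

View pics/w15c.png

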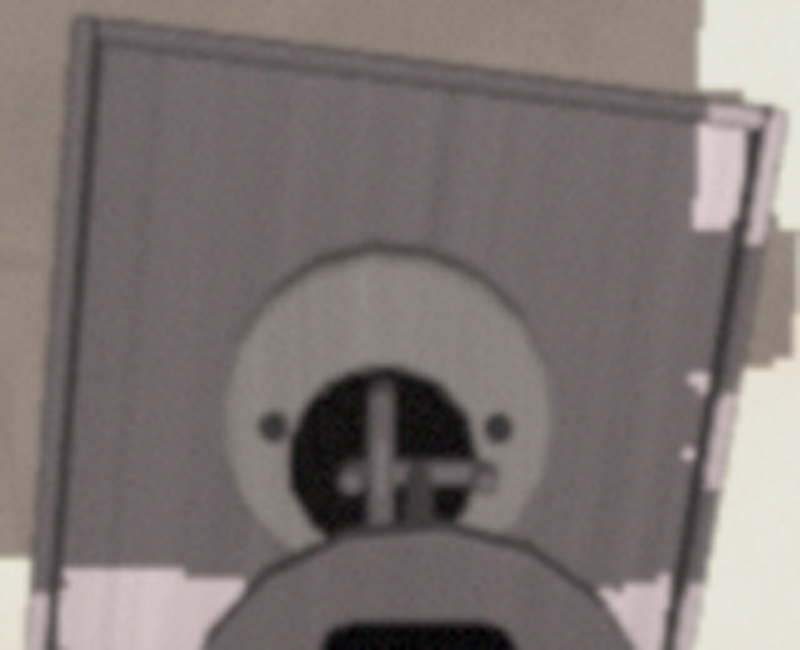

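>>> play_rows:
  steps: [1.0,0.2,0,0,0,1.0,0.2,0,0,0]

```text
time: 19.98
tcp_pos: [537.8, 76.1, 196.6]
orientation: [179.9, 0.0, 0.4]
force: [0.3, 0.6, -0.4]
grip_width: 17.3
```

>>> play_rows:
  steps: [1.0,0.2,0,0,0,1.0,0.2,0,0,0]

```text
time: 20.23
tcp_pos: [542.1, 76.1, 196.6]
orientation: [179.9, 0.0, 0.4]
force: [-0.3, 0.8, -0.3]
grip_width: 17.0
```

>>> play_rows:
  steps: [1.0,0.3,0,0,0,1.0,0.4,0,0,0,1.0,0.4,0,0,0,1.0,0.2,0,0,0,1.0,0,0,0,0]

```text
time: 20.85
tcp_pos: [556.3, 76.1, 196.5]
orientation: [179.9, 0.0, 0.4]
force: [-0.4, -0.5, -2.0]
grip_width: 17.5
```

```bash
python3 - <<'E'
from h import *
st,im,P=look("w16"); crop(im,"w16c",240,100,160,130,5)
E
```

```text
20.85 [556.34  76.12 196.53] [1.799e+02 1.000e-02 3.800e-01] [-0.4  -0.49 -1.95] [-0.002 -0.001  0.006]
```

View pics/w16c.png

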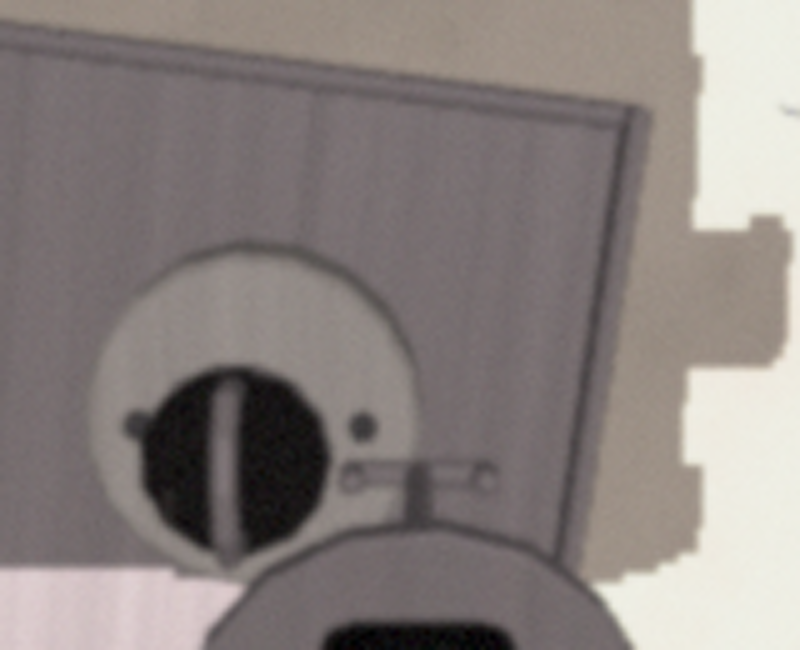

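>>> play_rows:
  steps: [1.0,0,0,1.0,0,1.0,0,0,1.8,0,1.0,0,0,1.8,0,1.0,0,0,1.8,0,1.0,0,0,1.8,0,1.0,0,0,1.8,0,1.0,0,0,1.0,0,1.0,0,0,0.3,0]

```text
time: 21.9
tcp_pos: [555.1, 76.2, 317.5]
orientation: [179.9, -0.1, 0.4]
force: [0.4, -0.2, -1.5]
grip_width: 17.3
```

>>> play_rows:
  steps: [1.0,0.05,-1.0,0,0,1.0,0.12,-2.0,0,0,1.0,0.12,-2.0,0,0,1.0,0.12,-2.0,0,0,1.0,0.12,-2.0,0,0,1.0,0.12,-2.0,0,0,1.0,0.12,-2.0,0,0,1.0,0.12,-2.0,0,0,1.0,0.12,-2.0,0,0,1.0,0.12,-2.0,0,0]

```text
time: 23.15
tcp_pos: [564.4, -130.1, 312.2]
orientation: [179.9, 0.4, 0.2]
force: [-0.3, 0.4, -1.0]
grip_width: 17.4
```

>>> play_rows:
  steps: [1.0,0.18,-2.0,0.1,0,1.0,0.18,-2.0,0.1,0,1.0,0.18,-2.0,0,0,1.0,0.18,-2.0,0,0,1.0,0.18,-2.0,0,0,1.0,0.18,-2.0,0,0,1.0,0.18,-2.0,0,0,1.0,0.18,-2.0,0,0,1.0,0.1,-2.0,0,0,1.0,0,-1.5,0,0]

```text
time: 24.4
tcp_pos: [580.7, -339.6, 313.8]
orientation: [179.9, 0.4, 0.2]
force: [-0.1, -0.6, -1.3]
grip_width: 17.1
```

>>> play_rows:
  steps: [1.0,0,-0.5,0,0,1.0,0,0,0,0]

```text
time: 24.65
tcp_pos: [580.5, -345.8, 313.5]
orientation: [180.0, 0.4, 0.1]
force: [-0.1, 0.5, -1.0]
grip_width: 17.1
```

```bash
python3 - <<'E'
from h import *
st,im,P=look("w17"); meas(st,P,False); crop(im,"w17c",240,120,160,130,5)
Z=P[:,:,2]; m=(abs(Z-125)<3)&(abs(P[:,:,0]-583)<60)&(abs(P[:,:,1]+354)<60); print(cv2.minAreaRect(P[m][:,:2].astype(np.float32)))
# hole: pixels below plate
print(proj("wrist",[583.4,-354.5,125],st))
E
```

```text
24.65 [ 580.52 -345.82  313.47] [1.7996e+02 4.4000e-01 1.5000e-01] [-0.11  0.47 -0.98] [-0.003  0.041  0.008]
foot n 168 x [567.9 590.9] mid 579.38 y [-347.  -344.4 -343.2] z [174.3 176.2]
((583.3933715820312, -354.843994140625), (90.1840591430664, 90.2413330078125), 6.574339389801025)
[[328.33876934 190.98717519]]
```

View pics/w17c.png

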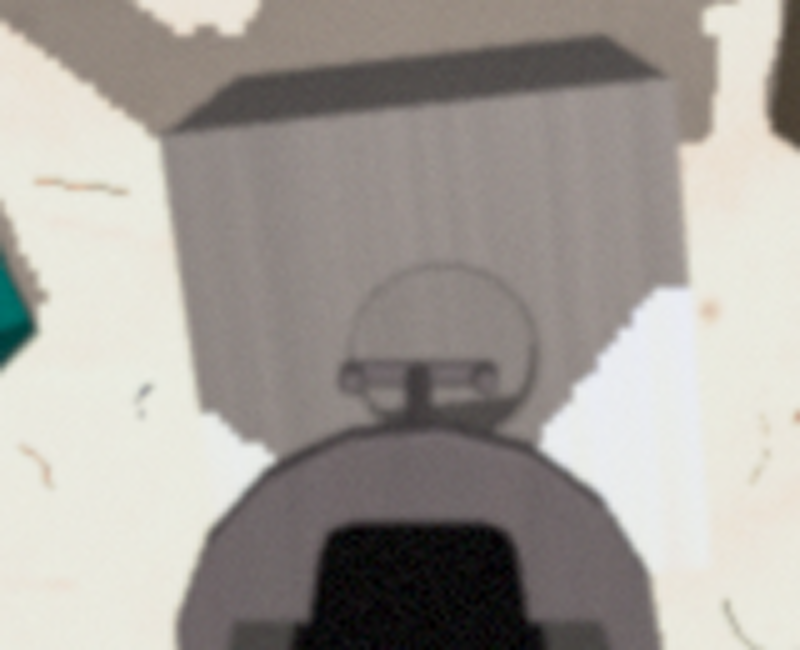

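>>> play_rows:
  steps: [1.0,0.1,-0.4,0,0,1.0,0.12,-0.4,0,0,1.0,0,-0.1,0,0,1.0,0,0,-1.2,0,1.0,0,0,0,0]

```text
time: 25.32
tcp_pos: [583.1, -353.7, 300.8]
orientation: [180.0, 0.4, 0.3]
force: [0.3, -0.0, -1.3]
grip_width: 17.4
```

```bash
python3 - <<'E'
from h import *
st,im,P=look("w18"); meas(st,P,False); crop(im,"w18c",240,120,160,130,5)
E
```

```text
25.325 [ 583.14 -353.68  300.78] [179.98   0.44   0.26] [ 0.29 -0.05 -1.26] [-0.012 -0.034  0.028]
foot n 171 x [570.5 593.5] mid 581.99 y [-355.2 -352.2 -351.1] z [161.6 163.6]
```

View pics/w18c.png

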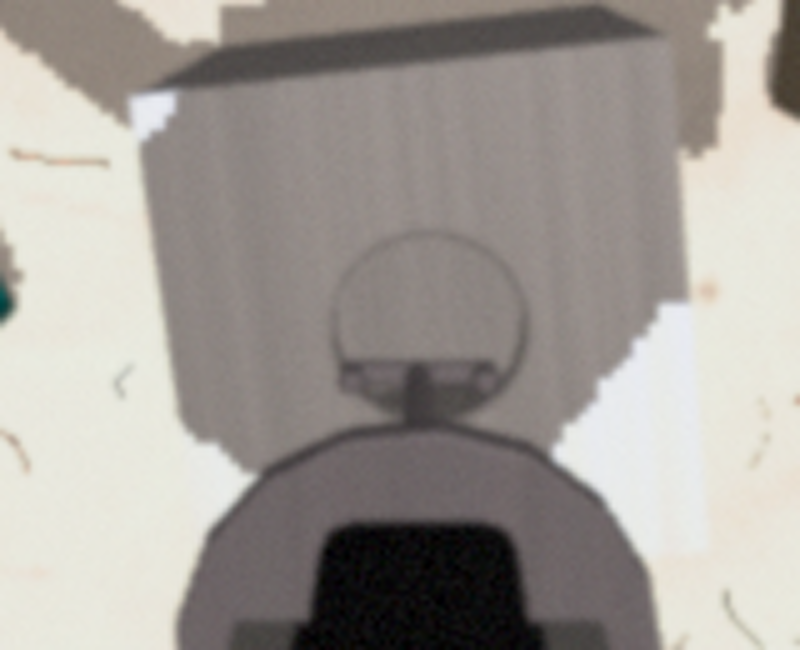

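>>> play_rows:
  steps: [1.0,0.04,-0.1,0,0,1.0,0,0,-1.2,0,1.0,0,0,-1.0,0,1.0,0,0,-0.3,0,1.0,0,0,0,0]

```text
time: 26.0
tcp_pos: [583.7, -354.8, 274.5]
orientation: [180.0, 0.4, 0.3]
force: [0.3, 0.5, -1.1]
grip_width: 17.1
```

```bash
python3 - <<'E'
from h import *
st,im,P=look("w19"); crop(im,"w19c",240,120,160,130,5)
E
```

```text
26.0 [ 583.67 -354.76  274.45] [179.96   0.42   0.26] [ 0.28  0.46 -1.11] [-0.014  0.028 -0.048]
```

View pics/w19c.png

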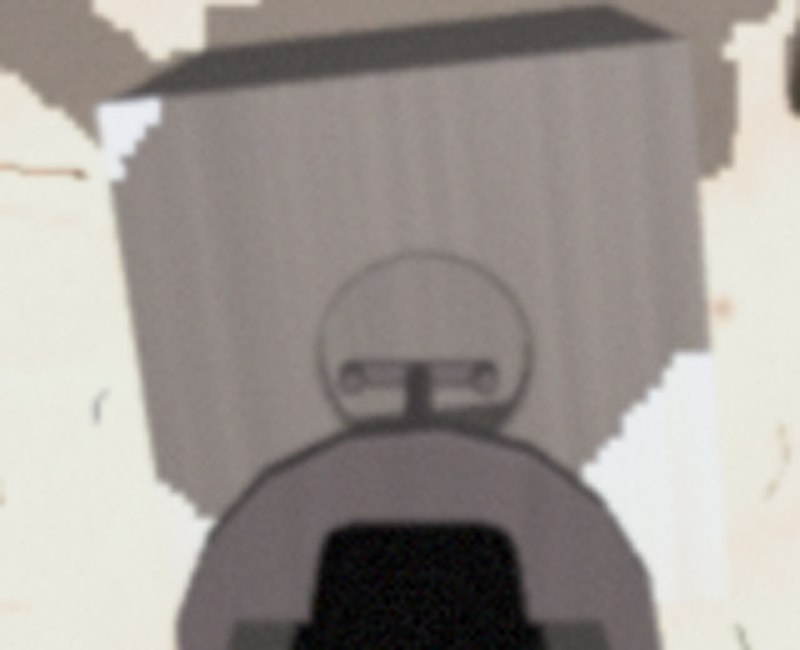

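>>> play_rows:
  steps: [1.0,0,0,-0.8,0,1.0,0,0,-0.9,0,1.0,0,0,-0.9,0,1.0,0,0,-0.5,0]

```text
time: 26.55
tcp_pos: [583.7, -354.8, 242.0]
orientation: [179.9, 0.4, 0.3]
force: [0.6, 0.3, -1.0]
grip_width: 17.4
```

>>> play_rows:
  steps: [1.0,0,0,-0.8,0,1.0,0,0,-0.9,0,1.0,0,0,-0.9,0,1.0,0,0,-0.5,0]

```text
time: 27.05
tcp_pos: [583.7, -354.8, 208.5]
orientation: [179.9, 0.4, 0.3]
force: [0.6, -0.2, -0.3]
grip_width: 17.1
```

>>> play_rows:
  steps: [1.0,-0.05,0,-0.7,0,1.0,0,0,-0.8,0,1.0,0,0,-0.6,0,1.0,0,0,-0.3,0]

```text
time: 27.55
tcp_pos: [583.2, -354.8, 182.8]
orientation: [179.9, 0.4, 0.3]
force: [-0.7, -0.1, -1.7]
grip_width: 17.0
```

>>> play_rows:
  steps: [1.0,0,0,-0.5,0,1.0,0,0,-0.4,0]

```text
time: 27.8
tcp_pos: [583.3, -354.9, 173.4]
orientation: [179.9, 0.4, 0.3]
force: [-0.7, 0.6, -1.3]
grip_width: 17.0
```

>>> play_rows:
  steps: [1.0,0,0,-0.3,0,1.0,0,0,-0.3,0]

```text
time: 28.05
tcp_pos: [583.3, -354.9, 167.1]
orientation: [179.9, 0.4, 0.3]
force: [0.3, -0.2, -1.5]
grip_width: 17.3
```

>>> play_rows:
  steps: [1.0,0,0,-0.25,0,1.0,0,0,-0.2,0]

```text
time: 28.3
tcp_pos: [583.4, -354.9, 162.3]
orientation: [179.9, 0.3, 0.3]
force: [-0.5, -0.0, -2.0]
grip_width: 17.4
```

>>> play_rows:
  steps: [1.0,0,0,-0.12,0,1.0,0,0,-0.1,0]

```text
time: 28.55
tcp_pos: [583.4, -354.9, 160.0]
orientation: [179.9, 0.3, 0.3]
force: [-0.2, 0.0, -1.6]
grip_width: 17.0
```

>>> play_rows:
  steps: [1.0,0,0,-0.08,0]

```text
time: 28.68
tcp_pos: [583.4, -354.9, 159.2]
orientation: [179.9, 0.3, 0.3]
force: [-2.9, 0.3, 5.8]
grip_width: 17.4
```

>>> play_rows:
  steps: [2.2,0,0,0,0,4.0,0,0,0,0,6.0,0,0,0,0,6.0,0,0,0,0]

```text
time: 29.18
tcp_pos: [583.6, -355.1, 159.7]
orientation: [179.9, 0.3, 0.3]
force: [0.5, 0.3, -1.3]
grip_width: 60.1
```

```bash
python3 - <<'E'
from h import *
st,im,P=look("w20")
E
```

```text
29.175 [ 583.6  -355.06  159.7 ] [179.87   0.29   0.26] [ 0.49  0.3  -1.26] [-0.034 -0.045  0.024]
```

View pics/w20.png

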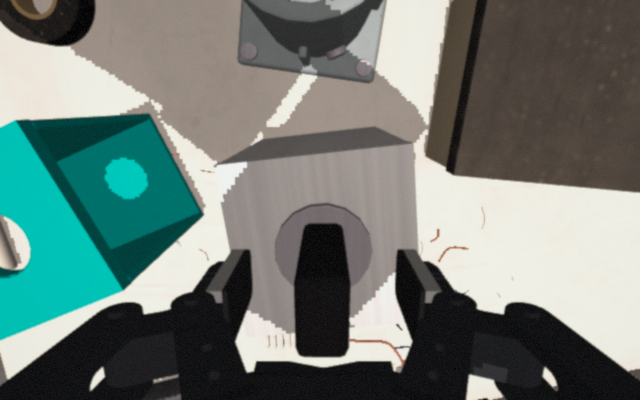

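Released and clear on both sides. I'll retreat straight up, then check the rack and the tray.

>>> play_rows:
  steps: [8.5,0,0,0.5,0,8.5,0,0,2.0,0,8.5,0,0,3.0,0,8.5,0,0,3.5,0,8.5,0,0,3.5,0,8.5,0,0,3.0,0,8.5,-0.2,4.0,1.0,0,8.5,-0.2,4.0,0,0,8.5,0,2.0,0,0,8.5,0,0,0,0]

```text
time: 30.48
tcp_pos: [578.6, -252.9, 333.2]
orientation: [179.8, 0.2, 0.2]
force: [0.2, -0.8, -1.0]
grip_width: 84.8
```

```bash
python3 - <<'E'
from h import *
st,im,P=look("w21"); Z=P[:,:,2]
def rep(name,c,lo,hi,r):
    m=(Z>lo)&(Z<hi)&(np.hypot(P[:,:,0]-c[0],P[:,:,1]-c[1])<r); q=P[m]
    if len(q)>9: print(name,len(q),[np.round(x,1) for x in cv2.minAreaRect(q[:,:2].astype(np.float32))],cv2.minEnclosingCircle(q[:,:2].astype(np.float32)),np.median(q[:,2]))
rep("handle",(583,-354),180,190,30); rep("collar",(583,-354),127.5,134,30); rep("plate",(583,-354),121,127.5,70)
for n in("scene","side"):
    im,d=imaging.get_image(n); cv2.imwrite(f"pics/{n}21.png",im[:,:,::-1]); 
    P=cloud(n,d); Z=P[:,:,2]
    rep(n+" plugtop",(528,76),20,28,34); rep(n+" shoulder",(528,76),49,58,25); rep(n+" loop",(528,76),60,75,25)
    rep(n+" handle",(583,-354),180,190,30)
a=cv2.imread("pics/scene21.png")[170:300,230:490]; b=cv2.imread("pics/side21.png")[170:300,230:490]
cv2.imwrite("pics/c21.png",cv2.resize(np.vstack([a,b]),None,fx=2.3,fy=2.3,interpolation=cv2.INTER_CUBIC))
E
```

```text
30.475 [ 578.62 -252.88  333.23] [1.7979e+02 1.6000e-01 2.1000e-01] [ 0.22 -0.76 -0.97] [-0.05   0.01  -0.029]
handle 658 [array([ 583.3, -354.9]), array([17.5, 30.8]), np.float64(0.2)] ((583.2424926757812, -354.77911376953125), 16.373310089111328) 184.25582961135976
collar 876 [array([ 583.4, -352.9]), array([42.7, 45.4]), np.float64(89.7)] ((583.4041748046875, -354.54486083984375), 23.029659271240234) 129.6175001000257
plate 5364 [array([ 583.3, -354.9]), array([90.2, 91.5]), np.float64(6.6)] ((583.2498779296875, -354.5274353027344), 63.147525787353516) 124.62986186513277
scene plugtop 138 [array([526. ,  74.3]), array([52.6, 56.1]), np.float64(1.7)] ((525.4755859375, 73.7403335571289), 29.218164443969727) 23.715007037860346
scene shoulder 39 [array([524.4,  72.6]), array([28.8, 27.1]), np.float64(35.1)] ((524.8429565429688, 73.77152252197266), 15.476020812988281) 52.57360789995721
scene handle 69 [array([ 581.6, -357.1]), array([17.2, 28.6]), np.float64(1.9)] ((581.3894653320312, -356.9892272949219), 15.78645133972168) 183.64816527189123
side plugtop 166 [array([526. ,  75.8]), array([54.6, 55.5]), np.float64(75.1)] ((526.3613891601562, 76.94233703613281), 29.709625244140625) 24.260125377835777
side shoulder 51 [array([525.8,  74.5]), array([27.8, 26. ]), np.float64(46.7)] ((524.9793090820312, 75.93980407714844), 15.85346794128418) 53.603815130994974
side loop 12 [array([525.5,  74.6]), array([ 2.7, 19.9]), np.float64(6.9)] ((526.21435546875, 74.70903778076172), 9.9423189163208) 67.07085517346778
side handle 110 [array([ 582.1, -356. ]), array([18.4, 30.1]), np.float64(1.8)] ((580.3778076171875, -355.76666259765625), 15.51059627532959) 184.04362593189367
```

View pics/c21.png

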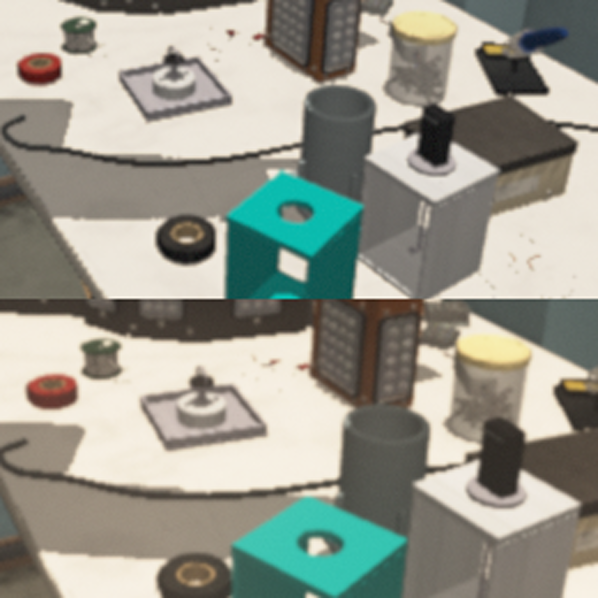

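View pics/w21.png

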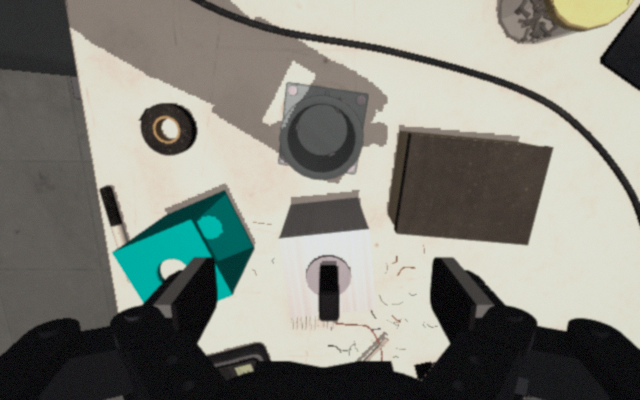

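The plug stands upright in the tray, the hook hangs seated in the grey rack, and the socket is empty. The bystanders look undisturbed.

```bash
python3 -c "
from h import *
print(order.close_job())"
```

```text
the job is handed in; nothing more can be done
None
```

The job is done and handed in at about 30.6 s of the 58 s allowed. The plug stands in the tray and the hook tool is back in the grey rack.

**How it went**
- I took the hook from the grey rack, not the turquoise one, and lowered it beside the loop until the foot touched the shoulder. The shoulder is about 61 mm above the table, or about 29 mm above the plug's top face. The touch measured under 3 N.
- I slid the bar under the crossbar and drew the plug straight up, with a peak wrist reading of about 10 N. Then I carried it slowly to the tray and set it down with only a small force change.
- I unhooked sideways without contact and hung the tool back. The collar touched the rack with about 7 N before I opened the gripper.

**Last checks**
- **Plug:** upright near the tray's middle. Its top face is at 24 mm, the 4 mm floor plus the 20 mm disc, and the socket is empty.
- **Hook:** hanging upright. The handle top is at 184 mm and the collar top at 130 mm, centred in the hole within about 1 mm.
- **Bystanders:** both tape rolls and the spool look unmoved in the pictures; I did not measure them.
- **Gripper:** open and clear of everything.

Two readings disagreed slightly:
- The scene and side cameras put the plug about 2 mm from where the wrist camera did, which is about the stated calibration error.
- The scene camera gave no depth for the thin loop, but the side camera showed it upright.

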